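# Change the filter holder in a bench reader and click its slide home

### The arm

A 6-joint arm with a two-finger parallel gripper is mounted at the origin on a cart in front of the work surface, level with it; the furniture and walls round the work are solid. World frame = base frame: x ahead of the robot, y to its left, z up, the work surface at z = 0. Lengths are in m, angles in rad, forces in N, time in s.
With the tool pointing down it reaches from about 0.375 to 0.9 m from the base axis. Payload 3.1 kg.
Tool frame: the origin (TCP) lies midway between the tips of the shut fingers; the grasp point (between the pads) lies 19 mm behind it (manip.grasp_offset is the distance from the TCP to the grasp point, in m); z points along the fingers, y is the line along which they close (so a half turn about z gives the same grasp; the last joint's range is limited). The gripper opens to 85 mm and grips with 20 to 120 N. Pads are 22 mm wide; open, the fingers measure 114 mm over their backs; the gripper's body (76 mm by 85 mm) begins 54 mm behind the grasp point. The pads swing forward as they close: fully open they stand 13 mm farther back than shut.
Start: joints at [1.085, 0.527, 1.433, -0, 1.181, -0.178], TCP at [0.189, 0.596, 0.201] pointing down, gripper open.
Joint ranges: [-3.08, 3.08], [-0.75, 2.2], [0.22, 2.44], [-1.43, 4.57], [0, 2.65], [-2.85, 2.85]. Speed limits (rad/s): [2.79, 2.79, 3.14, 3.14, 3.14, 3.14].

### API

Orientations are given as a unit quaternion [x, y, z, w].
In Python, from station import sensors, cams, order, manip gives the robot as it stands.
- The arm moves only by the tool move_arm, never from a script. Its argument "targets" is a list of rows, each an object of numbers: "dx", "dy", "dz": the shift along the world's x, y, z normalised to -1 to 1, where 1 is 25 mm; "rx", "ry", "rz": the turn, a rotation vector about the world's x, y, z normalised to -1 to 1, where 1 is 30 degrees. A call has exactly 10 rows; each row shifts and turns the commanded pose from where the row before left it; what a row does not reach is not made up. A row lasts 1/8 s, in which the tool goes at most 62.5 mm and 10.7 degrees, less where a joint would pass 70% of its speed; a pose out of reach is approached as far as the arm can. A call with a number of a shift or a turn outside -1 to 1 is refused whole. A call with a gripper value outside its range is refused whole. "claw" is the opening in per cent of the stroke, from 0 (shut) to 100 (fully open), set as the call begins (left out, the last holds). The fingers move at their own pace and stop on an object; "newtons" is the grip in N (left out, the last holds). Time passes only in rows, so rows that do not move let the fingers close, or fill a call up. It gives the time, the measured TCP pose, the force, the opening and the grip force at its end, in the units of the state.
- sensors.sense(): the state, without advancing time (a new reading comes with each control period).
- cams.snapshot(name): name is "scene" or "side" or "wrist"; returns the picture (384x512x3 uint8, red, green, blue); there is no depth.
- cams.camera_model(name): a dict with "fx", "fy", "cx", "cy" (pixels), "extrinsics" (4x4, takes a point from world to camera coordinates). Camera axes: x right, y down, z forward; pixel columns grow to the right and rows downward; lengths in m; the calibration is good to about 2 mm. A picture is of the moment at which its call begins: read the wrist's pose just before it. camera_model takes no time and is no camera call; for the wrist camera it gives the pose at the moment of the call.
- order.sign_off(): hands the job in; it is judged then, once.
The state is a dict: "t": time; "q": joint angles; "qd": joint speeds; "tau": joint torques, N m; "tcp_pos": TCP position; "tool_rot": TCP orientation; "force": force on the tool from outside, world axes, zero at the start; "ft_torque": the same for the moment, N m; "finger_gap": opening from 0.0 (shut) to 1.0 (fully open); "gripper_force": force on a finger pad.
Only numpy, scipy, OpenCV 4.12 (cv2) and the standard library are available. Lean on these libraries where they do the work, as an engineer would, in place of code of your own. Each camera call takes 0.05 s, during which the arm holds its last target. There are 200 camera calls.

### The job

Take the filter holder with the dark brown spent membrane out of the reader's slide and lay it properly on the empty grey sloping rest; then move the holder with the fresh white membrane from the blue rest into the slide, flat between its four pins. Then push the slide into the reader by its orange plate until the spring catch clicks and the plate stands flush with the front of the reader's head. Leave everything else on the bench standing where it is.

Things in the scene. Friction and masses are not known exactly. Their poses are not given: they have to be found in the camera images.
- spent_center (a point): centre of the spent filter holder: flat aluminium disc, 62 mm across, 14 mm thick, straight rim, dark brown membrane on its upper face; loose, about 80 g; z axis: the disc's axis, out of the membrane. It lies in the slide's nest at the start. Grip it across its rim
- fresh_center (a point): centre of the fresh filter holder: the same disc with a white membrane; it lies on the blue rest at the start
- nest (a point): where a holder's centre belongs in the slide (moves with it), 52 mm above the bench. x: level, direction in which the slide is pushed in; z up. Seat 7 mm lower, 44 mm wide: the holder overhangs 9 mm at each side along y, where fingers fit (free down to 16 mm above the bench). Four 8 mm pins, 8 mm high, stand 37.5 mm from the centre, 35 degrees off the x axis fore and aft; 2.5 mm play
- push_face (a point): on the outer face of the upright orange plate at the slide's outer end, where it is pushed towards +x (axes as the nest's): 58 mm above the bench, 55 mm behind the nest's centre. The plate is 50 mm wide, 8 mm thick and stands from 24 to 80 mm above the bench
- head_mouth (a point): fixed, mid mouth of the reader's white head, in the plane of its front, 58 mm above the bench; x: direction of pushing. The push face lies in this plane when home. Mouth 80 mm wide, up to 90 mm above the bench; head 104 mm wide, 122 deep, 202 high (cap to 214). The front rises straight over the plate's last place, so a gripper pointing straight down cannot bring it home: tilt it, tips leading
- reader: fixed reader: grey base 280 x 120 x 16 mm with the slide and the white head on it; origin at the centre of its underside, x axis the direction of pushing; the head stands at the +x end, from x = 15 to 137 mm; the black knob of the spring catch sticks out 30 mm beyond the head's +y side
- clamp_stand: clamp stand, fixed, between the reader and the rests: foot 105 x 200 x 12 mm (this origin is its middle), a 0.73 m upright 60 mm to its right (-y), on that a clamp 0.44 to 0.53 m above the bench whose jaws reach 107 mm towards the robot (-x) from this origin, 48 mm to its right, and a yellow rod hanging in the jaws with its low end 0.32 m above the bench. Pass with wrist and arm drawn back
- carriage (a joint): travel of the slide in m: 0 drawn fully out (start), 0.130 fully home against its stop. About 2 N of friction; from 0.115 on a spring catch resists with some 6 to 9 N more; its middle is at 0.1235, past which it draws the slide in to the stop and holds it
- seat_grey (a point): where a holder's centre belongs on the grey rest, 56 mm above the bench. The rest is a plate 44 x 76 mm tilted 30 degrees on a foot 84 x 70 x 8 mm; empty at the start. z: square to the slope; x: up the slope; y: level across it. Seat 7 mm below along z; two 8 mm pins 8 mm high at the low side, 36.5 mm from the centre, hold the holder, which overhangs 9 mm at each side along y, where fingers fit
- seat_blue (a point): the same point of the blue rest, which is alike and carries the fresh holder at the start; the blue and grey rests may have changed places
- wash_bottle: bystander, not to be disturbed: white plastic wash bottle with red cap, 199 mm high; origin at the centre of its underside
- measuring_cylinder: bystander, not to be disturbed: slim clear measuring cylinder, 250 mm high on a 66 mm foot; origin at the centre of its underside
- beaker: bystander, not to be disturbed: clear beaker, 53 mm wide, 65 mm high; origin at the centre of its underside
- cone_vessel: bystander, not to be disturbed: grey metal conical vessel, 100 mm wide, 140 mm high; origin at the centre of its underside
- steel_bowl: bystander, not to be disturbed: small steel bowl, 95 mm wide, 39 mm high; origin at the centre of its underside
- forceps: bystander, not to be disturbed: steel forceps lying down, 117 mm long, 11 mm high; origin at the centre of its underside
- petri: bystander, not to be disturbed: small flat clear dish with lid, 55 mm wide, 11 mm high; origin at the centre of its underside
- spent: underside centre of the spent holder, 7 mm below point spent_center
- fresh: underside centre of the fresh holder, 7 mm below point fresh_center
Mind the look-alikes: they are no part of the job. Leave any red look-alike of the spent alone.

How it is judged:
On the way, in this order (a step that is already met when the one before it is completed fails the run):
1. the spent holder lies flat on the grey rest against its pins, released (angle between the z axis of spent_center and the z axis of seat_grey, either way round below 0.09 rad and x of spent_center in the frame of seat_grey between -0.007 and 0.007 m and y of spent_center in the frame of seat_grey between -0.007 and 0.007 m and z of spent_center in the frame of seat_grey between -0.0035 and 0.0035 m and contact force between the fingers and spent below 0.05 N), for 0.2 s.
2. the fresh holder lies flat between the four pins of the slide, released (angle between the z axis of fresh_center and the z axis of nest, either way round below 0.09 rad and x of fresh_center in the frame of nest between -0.005 and 0.005 m and y of fresh_center in the frame of nest between -0.005 and 0.005 m and z of fresh_center in the frame of nest between -0.0035 and 0.0035 m and contact force between the fingers and fresh below 0.05 N), for 0.2 s.
3. the slide is pushed home past its spring catch (value of joint carriage above 0.1275 m), for 0.2 s.
At the end, for the whole second after the job is handed in: Spent holder flat on the grey rest (7 mm along and across, 3.5 mm square to it, 5 deg); fresh holder flat between the slide's pins (5 mm, height 3.5 mm, 5 deg); slide caught home (at least 0.1275 of 0.130 m); both holders released, all at rest (all of step 1 and all of step 2 and value of joint carriage above 0.1275 m and linear speed of each of spent, fresh below 0.02 m/s and velocity of joint carriage between -0.01 and 0.01 m/s); the robot touches nothing.
It fails at once if a bystander is pushed more than 30 mm (distance of any of wash_bottle, measuring_cylinder, beaker, cone_vessel, steel_bowl, forceps, petri from where it was at the start of the episode above 0.03 m).
It fails at once if a bottle, vessel, beaker, cylinder or bowl is tipped over (angle between any of wash_bottle, measuring_cylinder, beaker, cone_vessel, steel_bowl's own z axis and vertical above 0.5 rad).
It also fails if it takes over 72 s, if anything falls off the work surface, if the arm or the gripper's body presses on something with over 40 N, if the wrist force passes 120 N, or if a joint passes its speed limit or range.

## Working session

There is one attempt and no reset: what is moved stays moved. The work goes in short steps, Python scripts to look and compute and a tool call to move; the robot and the scene stay as the last step left them, time stands still between calls to the robot, and variables do not carry over. Pictures are saved under pics/ and viewed, at most 10 in all, crops included, and the job is handed in when it is done.

Besides the shell and the picture viewer there is one more tool, called after "Request:" by a JSON object that holds its "fn" and its "kwargs". move_arm: Moves the arm, as the interface text tells. Scaled input: -1 to 1 covers 25 mm each way for a shift and 30 degrees each way for a turn. Its arguments: {"type":"object","properties":{"targets":{"type":"array"},"claw":{"type":"number"},"newtons":{"type":"number"}},"required":["targets"]}

```bash
ls; mkdir -p pics; python3 - <<'E'
from station import sensors, cams, order, manip
import cv2, numpy as np
s=sensors.sense();print(s['t'],s['tcp_pos'],s['tool_rot'],manip.grasp_offset)
for n in ("scene","side"):
    im=cams.snapshot(n);cv2.imwrite(f"pics/{n}0.png",cv2.resize(im[:,:,::-1],(800,600),interpolation=cv2.INTER_CUBIC))
    m=cams.camera_model(n);print(n,m['fx'],m['cx'],m['cy'],np.round(m['extrinsics'],3).tolist())
E
```

```text
pics
0.0 [0.1889412 0.5949356 0.2003153] [ 1.53263741e-01  9.88184707e-01 -1.04292383e-03 -3.50479145e-04] 0.0187
scene 494.9532058149184 256.77162745275456 192.8078721843858 [[0.114, -0.993, 0.01, -0.199], [-0.799, -0.098, -0.593, 0.493], [0.59, 0.06, -0.805, 1.895], [0.0, 0.0, 0.0, 1.0]]
side 393.79096478760755 249.90747051295082 191.26551719202948 [[0.301, -0.953, -0.013, -0.299], [-0.423, -0.122, -0.898, 0.276], [0.855, 0.276, -0.44, 1.041], [0.0, 0.0, 0.0, 1.0]]
```

View pics/scene0.png

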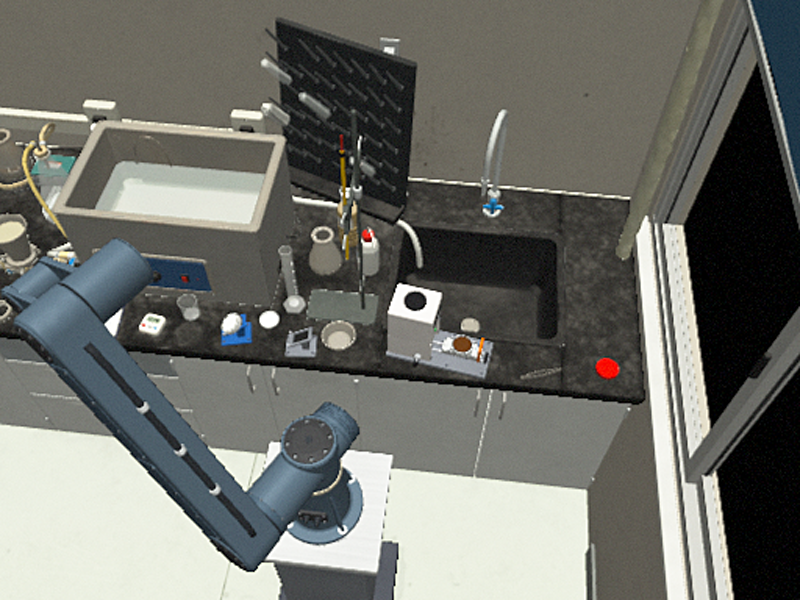

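View pics/side0.png

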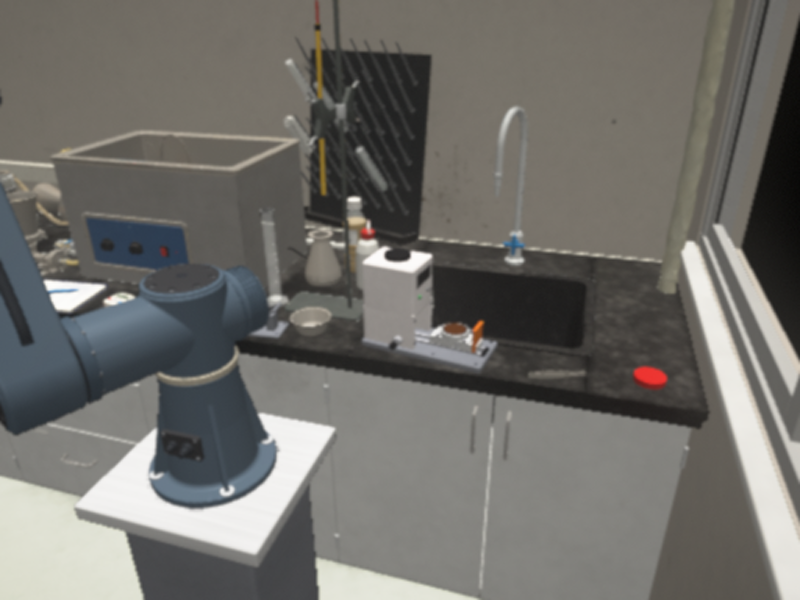

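The scene view shows the blue rest with the fresh holder at (235,328), the empty grey rest at (301,342), and the clamp stand around (350,300). The reader's head is at (413,320), the spent holder at (461,344) and the orange plate at (482,348). The red look-alike is at (607,368).

```bash
cat > h.py <<'E'
from station import sensors, cams, order, manip
import cv2, numpy as np
from scipy.spatial.transform import Rotation as R
def ray(m,u,v,z):
    E=np.array(m['extrinsics']);d=E[:3,:3].T@np.array([(u-m['cx'])/m['fx'],(v-m['cy'])/m['fy'],1]);c=-E[:3,:3].T@E[:3,3]
    return c+d*(z-c[2])/d[2]
def proj(m,p):
    E=np.array(m['extrinsics']);q=np.atleast_2d(p)@E[:3,:3].T+E[:3,3]
    return np.c_[q[:,0]/q[:,2]*m['fx']+m['cx'],q[:,1]/q[:,2]*m['fy']+m['cy']]
E
python3 - <<'E'
from h import *
m=cams.camera_model('scene')
for n,u,v,z in [('fresh',233,323,.056),('bluefoot',236,333,.004),('greyrest',301,342,.03),('spent',461.5,344,.059),('plate top',482,342,.08),('headtop',415,300,.214),('red',607,368,.01),('bowl',339,335,.03),('cyl',294,305,0),('petri',269,319,.01),('bottle',370,272,0),('cone',323,270,0),('beaker',190,315,0),('forceps',542,373,.01)]:
    print(n,np.round(ray(m,u*.64,v*.64,z),3))
im=cams.snapshot('scene')
a=im[185:245,130:250];b=im[180:245,240:320]
o=np.vstack([cv2.resize(a,(720,360)[0:2],interpolation=cv2.INTER_CUBIC)[:300],cv2.resize(im[180:230,240:360],(720,300),interpolation=cv2.INTER_CUBIC)])
cv2.imwrite('pics/c1.png',o[:,:,::-1])
w=cams.camera_model('wrist');print(w['fx'],w['cx'],w['cy'],np.round(w['extrinsics'],3).tolist())
cv2.imwrite('pics/w1.png',cams.snapshot('wrist')[:,:,::-1])
E
```

```text
fresh [0.46  0.322 0.056]
bluefoot [0.462 0.323 0.004]
greyrest [0.438 0.129 0.03 ]
spent [ 0.465 -0.311  0.059]
plate top [ 0.464 -0.365  0.08 ]
headtop [ 0.484 -0.178  0.214]
red [ 0.467 -0.714  0.01 ]
bowl [0.473 0.029 0.03 ]
cyl [0.581 0.18  0.   ]
petri [0.517 0.239 0.01 ]
bottle [ 0.729 -0.022  0.   ]
cone [0.72  0.119 0.   ]
beaker [0.51 0.47 0.  ]
forceps [ 0.43  -0.537  0.01 ]
274.24502888829534 254.0972614773922 193.61207658185666 [[0.303, 0.953, -0.002, -0.624], [0.906, -0.288, 0.309, -0.04], [0.294, -0.095, -0.951, 0.381], [0.0, 0.0, 0.0, 1.0]]
```

View pics/w1.png

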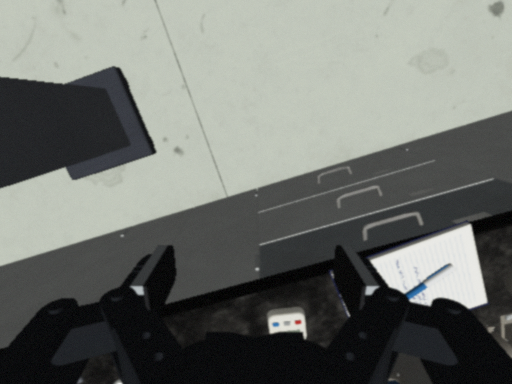

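View c1.

View pics/c1.png

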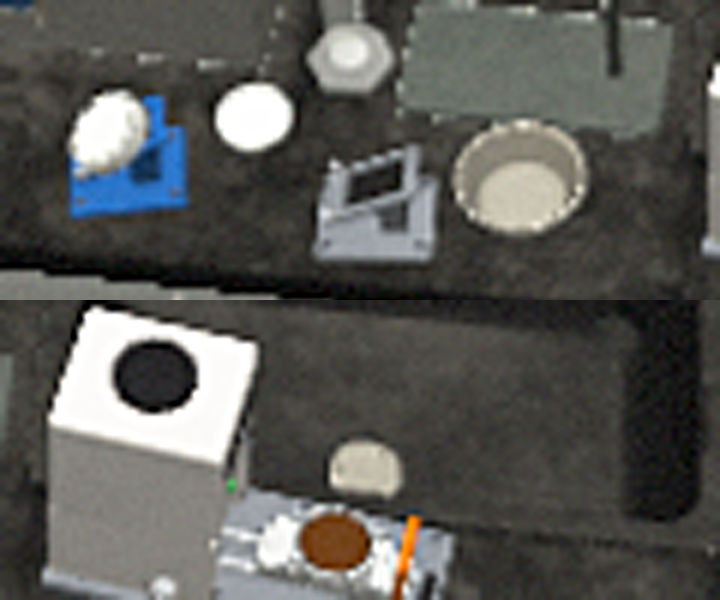

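The rests' plates run left to right with the low pinned side on the left (+y), so the slope rises towards -y. The reader's slide pushes roughly +y, with the knob on the robot's side. I'll check the clamp and the reader's yaw before driving over.

```bash
python3 - <<'E'
from h import *
m=cams.camera_model('scene');s=cams.camera_model('side')
for u,v in [(400,110),(665,135),(672,25),(425,5)]: print('foot',np.round(ray(m,130+u/6,185+v/6,.012),3))
print('rod end',np.round(ray(s,323*.64,195*.64,.32),3),'base',[np.round(ray(m,a*.64,b*.64,.016),3) for a,b in((388,355),(489,375))])
c=lambda u,v:(240+u/6,180+(v-300)/6)
print('headtop corners',[np.round(ray(m,*c(*p),.202),3) for p in((90,308),(258,345),(222,463),(50,418))])
E
```

```text
foot [0.533 0.131 0.012]
foot [ 0.534 -0.067  0.012]
foot [ 0.636 -0.059  0.012]
foot [0.632 0.13  0.012]
rod end [ 0.507 -0.004  0.32 ] base [array([ 0.433, -0.113,  0.016]), array([ 0.403, -0.393,  0.016])]
headtop corners [array([ 0.542, -0.128,  0.202]), array([ 0.524, -0.246,  0.202]), array([ 0.423, -0.23 ,  0.202]), array([ 0.446, -0.113,  0.202])]
```

Request:
{"fn": "move_arm", "kwargs": {"targets": [{"dx": 0.4,"dy": -1,"dz": 0.4,"rz": -0.24},{"dx": 0.4,"dy": -1,"dz": 0.4,"rz": -0.24},{"dx": 0.4,"dy": -1,"dz": 0.4,"rz": -0.24},{"dx": 0.4,"dy": -1,"dz": 0.4,"rz": -0.24},{"dx": 0.4,"dy": -1,"dz": 0.4,"rz": -0.24},{"dx": 0.4,"dy": -1,"dz": 0.4,"rz": -0.24},{"dx": 0.4,"dy": -1,"dz": 0.4,"rz": -0.24},{"dx": 0.4,"dy": -1,"dz": 0.4,"rz": -0.24},{"dx": 0.4,"dy": -1,"dz": 0.4,"rz": -0.24},{"dx": 0.4,"dy": -1,"dz": 0.4,"rz": -0.24}]}}

```text
schema error: expected keys dx, dy, dz, rx, ry, rz
```

Request:
{"fn": "move_arm", "kwargs": {"targets": [{"dx": 0.4,"dy": -1,"dz": 0.4,"rx": 0,"ry": 0,"rz": -0.26},{"dx": 0.4,"dy": -1,"dz": 0.4,"rx": 0,"ry": 0,"rz": -0.26},{"dx": 0.4,"dy": -1,"dz": 0.4,"rx": 0,"ry": 0,"rz": -0.26},{"dx": 0.4,"dy": -1,"dz": 0.4,"rx": 0,"ry": 0,"rz": -0.26},{"dx": 0.4,"dy": -1,"dz": 0.4,"rx": 0,"ry": 0,"rz": -0.26},{"dx": 0.4,"dy": -1,"dz": 0.4,"rx": 0,"ry": 0,"rz": -0.26},{"dx": 0.4,"dy": -1,"dz": 0.4,"rx": 0,"ry": 0,"rz": -0.26},{"dx": 0.4,"dy": -1,"dz": 0.4,"rx": 0,"ry": 0,"rz": -0.26},{"dx": 0.4,"dy": -1,"dz": 0.4,"rx": 0,"ry": 0,"rz": -0.26},{"dx": 0.4,"dy": -1,"dz": 0.4,"rx": 0,"ry": 0,"rz": -0.26}]}}

```text
t: 1.45
tcp_pos: [0.2894, 0.3447, 0.3015]
tool_rot: [0.742, 0.67, -0.0, 0.0]
force: [0.6, 0.2, -0.0]
finger_gap: 0.998
gripper_force: 0.0
```

```bash
cat >> h.py <<'E'
import pickle
def snap(name,cam='wrist'):
    m=cams.camera_model(cam);im=cams.snapshot(cam);pickle.dump((m,im),open(f'pics/{name}.pkl','wb'));cv2.imwrite(f'pics/{name}.png',im[:,:,::-1]);return m,im
E
python3 -c "
from h import *
snap('b1')"
```

Request:
{"fn": "move_arm", "kwargs": {"targets": [{"dx": 0.35,"dy": -1,"dz": 0,"rx": 0,"ry": 0,"rz": 0},{"dx": 0.35,"dy": -1,"dz": 0,"rx": 0,"ry": 0,"rz": 0},{"dx": 0.35,"dy": -1,"dz": 0,"rx": 0,"ry": 0,"rz": 0},{"dx": 0.35,"dy": -1,"dz": 0,"rx": 0,"ry": 0,"rz": 0},{"dx": 0.35,"dy": -1,"dz": 0,"rx": 0,"ry": 0,"rz": 0},{"dx": 0.35,"dy": -1,"dz": 0,"rx": 0,"ry": 0,"rz": 0},{"dx": 0.35,"dy": -1,"dz": 0,"rx": 0,"ry": 0,"rz": 0},{"dx": 0.35,"dy": -1,"dz": 0,"rx": 0,"ry": 0,"rz": 0},{"dx": 0.35,"dy": -1,"dz": 0,"rx": 0,"ry": 0,"rz": 0},{"dx": 0.35,"dy": -1,"dz": 0,"rx": 0,"ry": 0,"rz": 0}]}}

```text
t: 2.75
tcp_pos: [0.3769, 0.0951, 0.3012]
tool_rot: [0.741, 0.672, 0.0, -0.0]
force: [-0.0, 0.0, 0.0]
finger_gap: 1.004
gripper_force: 0.0
```

```bash
python3 -c "
from h import *
snap('g1')
a=pickle.load(open('pics/b1.pkl','rb'))[1];b=pickle.load(open('pics/g1.pkl','rb'))[1]
cv2.imwrite('pics/bg.png',np.hstack([a,b])[:,:,::-1][:, :]) 
cv2.imwrite('pics/bg.png',cv2.resize(np.hstack([a,b])[:,:,::-1],(800,300),interpolation=cv2.INTER_AREA))"
```

```text
(no output)
```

View pics/bg.png

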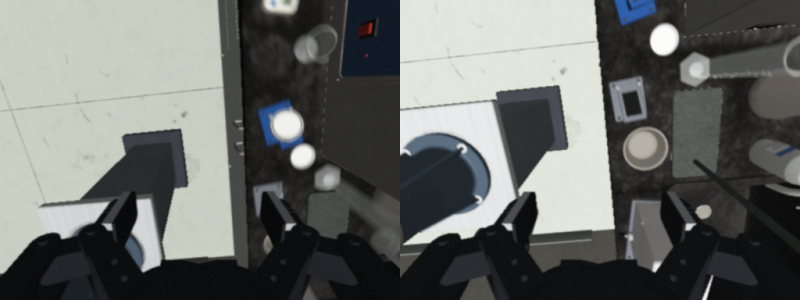

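The left picture shows the blue rest and fresh holder at (286,124). The right shows the grey rest at (628,98), the bowl beside it and the reader at (650,230). On to the reader.

Request:
{"fn": "move_arm", "kwargs": {"targets": [{"dx": 0,"dy": -1,"dz": 0,"rx": 0,"ry": 0,"rz": 0},{"dx": 0,"dy": -1,"dz": 0,"rx": 0,"ry": 0,"rz": 0},{"dx": 0,"dy": -1,"dz": 0,"rx": 0,"ry": 0,"rz": 0},{"dx": 0,"dy": -1,"dz": 0,"rx": 0,"ry": 0,"rz": 0},{"dx": 0,"dy": -1,"dz": 0,"rx": 0,"ry": 0,"rz": 0},{"dx": 0,"dy": -1,"dz": 0,"rx": 0,"ry": 0,"rz": 0},{"dx": 0,"dy": -1,"dz": 0,"rx": 0,"ry": 0,"rz": 0},{"dx": 0,"dy": -1,"dz": 0,"rx": 0,"ry": 0,"rz": 0},{"dx": 0,"dy": -1,"dz": 0,"rx": 0,"ry": 0,"rz": 0},{"dx": 0,"dy": -1,"dz": 0,"rx": 0,"ry": 0,"rz": 0}]}}

```text
t: 4.05
tcp_pos: [0.3769, -0.1546, 0.3012]
tool_rot: [0.741, 0.672, 0.0, -0.0]
force: [-0.7, 0.4, -0.6]
finger_gap: 1.004
gripper_force: 0.0
```

Request:
{"fn": "move_arm", "kwargs": {"targets": [{"dx": 0,"dy": -1,"dz": 0,"rx": 0,"ry": 0,"rz": 0},{"dx": 0,"dy": -1,"dz": 0,"rx": 0,"ry": 0,"rz": 0},{"dx": 0.1,"dy": -1,"dz": 0,"rx": 0.1,"ry": 0,"rz": 0},{"dx": 0.2,"dy": -1,"dz": 0,"rx": 0.1,"ry": 0,"rz": 0},{"dx": 0.3,"dy": -1,"dz": 0,"rx": 0.1,"ry": 0,"rz": 0},{"dx": 0.3,"dy": -1,"dz": -0.4,"rx": 0.1,"ry": 0,"rz": 0},{"dx": 0.3,"dy": -1,"dz": -0.4,"rx": 0.1,"ry": 0,"rz": 0},{"dx": 0.3,"dy": -1,"dz": -0.4,"rx": 0.1,"ry": 0,"rz": 0},{"dx": 0.3,"dy": -1,"dz": -0.4,"rx": 0.07,"ry": 0,"rz": 0},{"dx": 0,"dy": 0,"dz": 0,"rx": 0,"ry": 0,"rz": 0}]}}

```text
t: 5.3
tcp_pos: [0.422, -0.3806, 0.2591]
tool_rot: [0.73, 0.661, 0.117, -0.13]
force: [0.3, 0.6, -0.4]
finger_gap: 0.998
gripper_force: 0.0
```

```bash
python3 -c "
from h import *
m,im=snap('r1')
def crop(im,u,v,w,h,k): return cv2.resize(im[v:v+h,u:u+w],(w*k,h*k),interpolation=cv2.INTER_CUBIC)
a=pickle.load(open('pics/b1.pkl','rb'))[1];b=pickle.load(open('pics/g1.pkl','rb'))[1]
print(proj(m,[.465,-.311,.059]),sensors.sense()['tcp_pos'])
top=np.hstack([crop(a,320,125,80,60,5),crop(b,260,95,80,60,5)])
cv2.imwrite('pics/c2.png',np.vstack([top,cv2.resize(im[:192,112:512],(800,300)) *0])[:300,:,::-1])
u,v=proj(m,[.465,-.311,.059])[0].astype(int)
u0=max(0,min(512-200,u-100));v0=max(0,min(384-75,v-37));print(u0,v0)
bot=crop(im,u0,max(0,v0-20),200,75,4)
cv2.imwrite('pics/c2.png',np.vstack([top,bot])[:,:,::-1]); print(u0,max(0,v0-20))"
```

```text
[[284.42919159 162.73697812]] [ 0.42191571 -0.37921723  0.26001292]
184 125
184 105
```

View pics/c2.png

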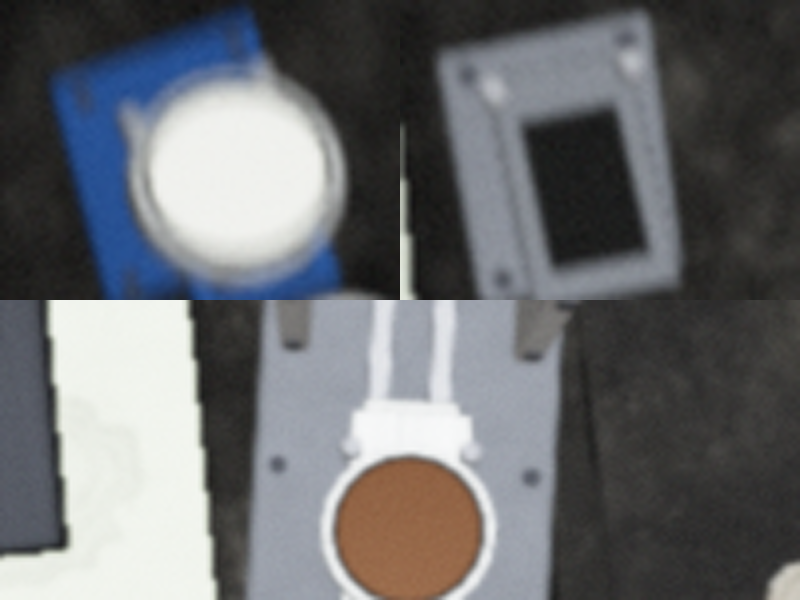

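```bash
python3 - <<'E'
from h import *
L=lambda n:pickle.load(open(f'pics/{n}.pkl','rb'))
def blob(im,lo,hi,box):
    u,v,w,h=box;hs=cv2.cvtColor(im[v:v+h,u:u+w],cv2.COLOR_RGB2HSV);k=cv2.inRange(hs,lo,hi)
    n,l,st,c=cv2.connectedComponentsWithStats(k);i=1+np.argmax(st[1:,4]);return c[i]+[u,v],st[i]
mr,r=L('r1');c,st=blob(r,(5,90,60),(20,255,255),(230,120,110,90));print('spent',c,st);print(ray(mr,*c,.059))
R4=lambda u,v:(184+u/4,105+(v-300)/4)
a=ray(mr,*R4(277,464),.016);b=ray(mr,*R4(531,477),.016);print('screws',a,b,np.degrees(np.arctan2(*(b-a)[1::-1])))
for e in [((262,330),(250,540)),((562,340),(552,560))]:
    p,q=[ray(mr,*R4(*x),.016) for x in e];print('edge',p,q,np.degrees(np.arctan2(*(p-q)[1::-1])))
p,q=[ray(mr,*R4(*x),.060) for x in((353,443),(470,450))];print('pins',p,q,(p+q)/2,np.degrees(np.arctan2(*(q-p)[1::-1])))
mb,bi=L('b1');c,st=blob(bi,(0,0,215),(180,30,255),(340,135,50,50));print('fresh',c,st,ray(mb,*c,.062))
B=lambda u,v,z=.008:ray(mb,320+u/5,125+v/5,z);G=lambda u,v,z=.008:ray(mg,260+(u-400)/5,95+v/5,z)
mg,_=L('g1')
tl,tr,l2=B(55,75),B(250,10),B(102,285);print('blue',tl,tr,np.linalg.norm(tr-tl),[np.degrees(np.arctan2(*d[1::-1])) for d in(tr-tl,tl-l2)])
f=lambda o,yx,p:[(p-o)[:2]@yx,(p-o)[:2]@np.array([-yx[1],yx[0]])]
d=(tr-tl)[:2];d/=np.linalg.norm(d);print('fresh in blue TLmid',f((tl+tr)/2,d,ray(mb,*c,.062)), 'pins',f((tl+tr)/2,d,B(130,112,.045)),f((tl+tr)/2,d,B(265,62,.045)))
tl,tr,br=G(440,52),G(648,12),G(682,285);print('grey',tl,tr,br,np.linalg.norm(tr-tl),np.linalg.norm(tr-br),[np.degrees(np.arctan2(*x[1::-1])) for x in(tr-tl,tr-br)])
d=(tr-tl)[:2];d/=np.linalg.norm(d);print('pins',f((tl+tr)/2,d,G(492,88,.045)),f((tl+tr)/2,d,G(630,60,.045)))
for w in [(525,120),(615,105),(648,250),(550,268)]: print('win',f((tl+tr)/2,d,G(*w,.05)))
print((tl+tr)/2,d)
E
```

```text
spent [285.64278507 162.10898083] [ 38  25  36  35 991]
[ 0.46680246 -0.31027579  0.059     ]
screws [ 0.42226689 -0.27335283  0.016     ] [ 0.5215444  -0.28862373  0.016     ] -8.744720638336505
edge [ 0.42134496 -0.21901155  0.016     ] [ 0.40874588 -0.30253802  0.016     ] 81.42220499505352
edge [ 0.53924379 -0.23552371  0.016     ] [ 0.52634384 -0.32212577  0.016     ] 81.5277099567316
pins [ 0.45075161 -0.27804462  0.06      ] [ 0.49180885 -0.28476151  0.06      ] [ 0.47128023 -0.28140307  0.06      ] -9.29118348817994
fresh [367.08372642 159.32783019] [ 10   9  35  32 848] [0.46044799 0.32671554 0.062     ]
blue [0.42056142 0.35347883 0.008     ] [0.48530594 0.36821127 0.008     ] 0.06639952684431988 [np.float64(12.819218878241351), np.float64(101.46831446421722)]
fresh in blue TLmid [np.float64(-0.0002454923841897531), np.float64(-0.03494606973831725)] pins [np.float64(-0.02201664362856824), np.float64(-0.011116513637866558)] [np.float64(0.020948672372399883), np.float64(-0.009420236735598513)]
grey [0.40705143 0.17035732 0.008     ] [0.47454809 0.17603202 0.008     ] [0.48297794 0.08692114 0.008     ] 0.06773478796412091 0.08950872519917004 [np.float64(4.8057713276649245), np.float64(95.40407111677267)]
pins [np.float64(-0.021955703854177732), np.float64(-0.012568422005239234)] [np.float64(0.01983315030074478), np.float64(-0.012081052015084462)]
win [np.float64(-0.014054187491297233), np.float64(-0.02322197878160575)]
win [np.float64(0.012974637164951926), np.float64(-0.02379192588854236)]
win [np.float64(0.017532194880836377), np.float64(-0.0683299957536761)]
win [np.float64(-0.012922247330559418), np.float64(-0.06835988902723912)]
[0.44079976 0.17319467 0.008     ] [0.99648443 0.08377822]
```

```bash
cat >> h.py <<'E'
def goal(center,yaw,tilt,adv=.024,back=0.):
    """tool y at yaw (deg); tool z tilted (deg) so the tips lead to +y; TCP adv beyond center, less back along tool z"""
    c,s=np.cos(np.radians(yaw)),np.sin(np.radians(yaw));t=np.radians(tilt)
    y=np.array([c,s,0]);z=np.array([-s*np.sin(t),c*np.sin(t),-np.cos(t)]);M=np.c_[np.cross(y,z),y,z]
    return np.array(center)+z*(adv-back),M
def delta(p,M,st=None):
    if st is None:
        s=sensors.sense();st=(s['tcp_pos'],R.from_quat(s['tool_rot']).as_matrix())
    d=(p-st[0])/.025;r=np.degrees(R.from_matrix(M@st[1].T).as_rotvec())/30
    print('rows units d',np.round(d,2),'rot',np.round(r,3));return p,M
E
python3 - <<'E'
from h import *
S=[.4668,-.3103,.052]
a=delta(*goal(S,-8.6,20,back=.09));b=delta(*goal(S,-8.6,20),a)
E
```

```text
rows units d [ 1.66  1.86 -5.84] rot [-0.013 -0.066 -0.11 ]
rows units d [ 0.18  1.22 -3.38] rot [0. 0. 0.]
```

Request:
{"fn": "move_arm", "kwargs": {"targets": [{"dx": 0.28,"dy": 0.31,"dz": -0.97,"rx": 0,"ry": -0.011,"rz": -0.018},{"dx": 0.28,"dy": 0.31,"dz": -0.97,"rx": 0,"ry": -0.011,"rz": -0.018},{"dx": 0.28,"dy": 0.31,"dz": -0.97,"rx": 0,"ry": -0.011,"rz": -0.018},{"dx": 0.28,"dy": 0.31,"dz": -0.97,"rx": 0,"ry": -0.011,"rz": -0.018},{"dx": 0.27,"dy": 0.31,"dz": -0.97,"rx": 0,"ry": -0.011,"rz": -0.018},{"dx": 0.27,"dy": 0.31,"dz": -0.97,"rx": 0,"ry": -0.011,"rz": -0.018},{"dx": 0.05,"dy": 0.31,"dz": -0.85,"rx": 0,"ry": 0,"rz": 0},{"dx": 0.05,"dy": 0.31,"dz": -0.85,"rx": 0,"ry": 0,"rz": 0},{"dx": 0.04,"dy": 0.3,"dz": -0.84,"rx": 0,"ry": 0,"rz": 0},{"dx": 0.04,"dy": 0.3,"dz": -0.84,"rx": 0,"ry": 0,"rz": 0}]}}

```text
t: 6.6
tcp_pos: [0.4682, -0.3009, 0.0319]
tool_rot: [0.745, 0.643, 0.133, -0.114]
force: [0.2, -0.1, 0.3]
finger_gap: 1.003
gripper_force: 0.0
```

Request:
{"fn": "move_arm", "kwargs": {"targets": [{"dx": 0,"dy": 0,"dz": 0,"rx": 0,"ry": 0,"rz": 0},{"dx": 0,"dy": 0,"dz": 0,"rx": 0,"ry": 0,"rz": 0},{"dx": 0,"dy": 0,"dz": 0,"rx": 0,"ry": 0,"rz": 0},{"dx": 0,"dy": 0,"dz": 0,"rx": 0,"ry": 0,"rz": 0},{"dx": 0,"dy": 0,"dz": 0,"rx": 0,"ry": 0,"rz": 0},{"dx": 0,"dy": 0,"dz": 0,"rx": 0,"ry": 0,"rz": 0},{"dx": 0,"dy": 0,"dz": 0,"rx": 0,"ry": 0,"rz": 0},{"dx": 0,"dy": 0,"dz": 0,"rx": 0,"ry": 0,"rz": 0},{"dx": 0,"dy": 0,"dz": 0,"rx": 0,"ry": 0,"rz": 0},{"dx": 0,"dy": 0,"dz": 0,"rx": 0,"ry": 0,"rz": 0}], "claw": 0, "newtons": 40}}

```text
t: 7.85
tcp_pos: [0.4686, -0.3035, 0.0334]
tool_rot: [0.746, 0.642, 0.134, -0.113]
force: [-0.8, -0.3, 6.6]
finger_gap: -0.001
gripper_force: 3.3
```

```bash
python3 -c "
from h import *
m,im=snap('r2')
cv2.imwrite('pics/r2z.png',cv2.resize(im[130:,60:460],(800,508))[:,:,::-1])
print(sensors.sense()['ft_torque'])"
```

```text
[0.15679064 0.07814445 0.01621633]
```

View pics/r2z.png

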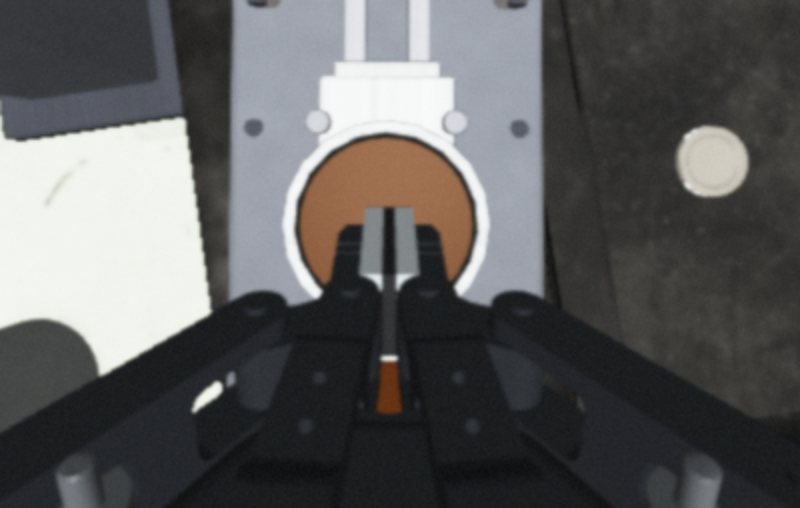

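```bash
python3 - <<'E'
from h import *
m,im=pickle.load(open('pics/r2.pkl','rb'));s=sensors.sense();E=np.array(m['extrinsics'])
print(proj(m,s['tcp_pos']),-E[:3,:3].T@E[:3,3],E[2,:3],s['tcp_pos'])
print(proj(m,[.4668,-.3103,.052]),(E@np.array([.4668,-.3103,.052,1]))[2])
for z in(.059,.04,.03):print(ray(m,254,242,z), ray(m,*(60+353/2,130+240/2),z))
E
```

```text
[[254.12557359 225.34755056]] [ 0.47013471 -0.28889301  0.22344526] [ 0.00942041  0.03711457 -0.99926661] [ 0.46866901 -0.30351956  0.03338534]
[[252.89877179 238.94408746]] 0.17049360150473913
[ 0.46731475 -0.31131547  0.059     ] [ 0.45630817 -0.31443408  0.059     ]
[ 0.46698893 -0.31390616  0.04      ] [ 0.45471065 -0.31738509  0.04      ]
[ 0.46681745 -0.31526968  0.03      ] [ 0.45386985 -0.31893826  0.03      ]
```

The picture shows the fingers shut over the middle of the disc, which still lies centred at about (388,225). The grasp missed, so I'll take the other cameras' views, both shut and reopened, in one composite.

```bash
python3 -c "
from h import *
snap('s_shut','side');snap('c_shut','scene')"
```

Request:
{"fn": "move_arm", "kwargs": {"targets": [{"dx": 0,"dy": 0,"dz": 0,"rx": 0,"ry": 0,"rz": 0},{"dx": 0,"dy": 0,"dz": 0,"rx": 0,"ry": 0,"rz": 0},{"dx": 0,"dy": 0,"dz": 0,"rx": 0,"ry": 0,"rz": 0},{"dx": 0,"dy": 0,"dz": 0,"rx": 0,"ry": 0,"rz": 0},{"dx": 0,"dy": 0,"dz": 0,"rx": 0,"ry": 0,"rz": 0},{"dx": 0,"dy": 0,"dz": 0,"rx": 0,"ry": 0,"rz": 0},{"dx": 0,"dy": 0,"dz": 0,"rx": 0,"ry": 0,"rz": 0},{"dx": 0,"dy": 0,"dz": 0,"rx": 0,"ry": 0,"rz": 0},{"dx": 0,"dy": 0,"dz": 0,"rx": 0,"ry": 0,"rz": 0},{"dx": 0,"dy": 0,"dz": 0,"rx": 0,"ry": 0,"rz": 0}], "claw": 100}}

```text
t: 9.25
tcp_pos: [0.4678, -0.3024, 0.0313]
tool_rot: [0.746, 0.642, 0.133, -0.114]
force: [-0.1, 0.0, 0.5]
finger_gap: 0.998
gripper_force: 0.0
```

```bash
python3 -c "
from h import *
_,w=snap('w_open');_,s=snap('s_open','side')
s0=pickle.load(open('pics/s_shut.pkl','rb'))[1]
m=cams.camera_model('side');u,v=proj(m,[.4668,-.3103,.07])[0].astype(int);print(u,v)
c=lambda im:cv2.resize(im[v-37:v+38,u-50:u+50],(400,300),interpolation=cv2.INTER_CUBIC)
o=np.vstack([np.hstack([c(s0),c(s)]),np.hstack([cv2.resize(w[130:384,40:460],(496,300)),np.zeros((300,304,3),np.uint8)])])
cv2.imwrite('pics/c3.png',o[:,:,::-1])"
```

```text
290 207
```

View pics/c3.png

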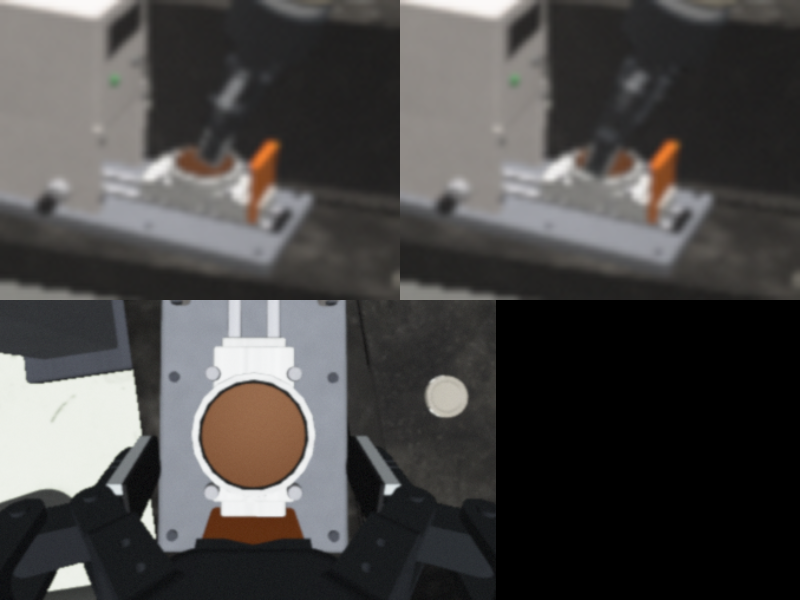

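The open fingertips appear to stand above the disc's rim. The shut tips rest on the disc, although the TCP reads z = 0.033, so the real tips sit about 27 mm short of the reported TCP. I'll go 27 mm deeper along the tool axis, which clears the base either way.

Request:
{"fn": "move_arm", "kwargs": {"targets": [{"dx": 0.006,"dy": 0.045,"dz": -0.125,"rx": 0,"ry": 0,"rz": 0},{"dx": 0.006,"dy": 0.045,"dz": -0.125,"rx": 0,"ry": 0,"rz": 0},{"dx": 0.006,"dy": 0.045,"dz": -0.125,"rx": 0,"ry": 0,"rz": 0},{"dx": 0.006,"dy": 0.045,"dz": -0.125,"rx": 0,"ry": 0,"rz": 0},{"dx": 0.006,"dy": 0.045,"dz": -0.125,"rx": 0,"ry": 0,"rz": 0},{"dx": 0.006,"dy": 0.045,"dz": -0.125,"rx": 0,"ry": 0,"rz": 0},{"dx": 0.006,"dy": 0.045,"dz": -0.125,"rx": 0,"ry": 0,"rz": 0},{"dx": 0.006,"dy": 0.045,"dz": -0.125,"rx": 0,"ry": 0,"rz": 0},{"dx": 0,"dy": 0,"dz": 0,"rx": 0,"ry": 0,"rz": 0},{"dx": 0,"dy": 0,"dz": 0,"rx": 0,"ry": 0,"rz": 0}]}}

```text
t: 10.6
tcp_pos: [0.4691, -0.2934, 0.0063]
tool_rot: [0.746, 0.642, 0.133, -0.114]
force: [-0.4, -0.3, 0.0]
finger_gap: 1.0
gripper_force: 0.0
```

Request:
{"fn": "move_arm", "kwargs": {"targets": [{"dx": 0,"dy": 0,"dz": 0,"rx": 0,"ry": 0,"rz": 0},{"dx": 0,"dy": 0,"dz": 0,"rx": 0,"ry": 0,"rz": 0},{"dx": 0,"dy": 0,"dz": 0,"rx": 0,"ry": 0,"rz": 0},{"dx": 0,"dy": 0,"dz": 0,"rx": 0,"ry": 0,"rz": 0},{"dx": 0,"dy": 0,"dz": 0,"rx": 0,"ry": 0,"rz": 0},{"dx": 0,"dy": 0,"dz": 0,"rx": 0,"ry": 0,"rz": 0},{"dx": 0,"dy": 0,"dz": 0,"rx": 0,"ry": 0,"rz": 0},{"dx": 0,"dy": 0,"dz": 0,"rx": 0,"ry": 0,"rz": 0},{"dx": 0,"dy": 0,"dz": 0,"rx": 0,"ry": 0,"rz": 0},{"dx": 0,"dy": 0,"dz": 0,"rx": 0,"ry": 0,"rz": 0}], "claw": 0, "newtons": 40}}

```text
t: 11.85
tcp_pos: [0.4691, -0.2935, 0.0067]
tool_rot: [0.746, 0.642, 0.134, -0.114]
force: [-0.3, -0.5, 5.5]
finger_gap: 0.708
gripper_force: 43.2
```

Gripped: the opening is 60 mm at 43 N. Now I'll lift and carry it back past the clamp.

```bash
cat >> h.py <<'E'
def held(center,normal_flat=True):
    s=sensors.sense();M=R.from_quat(s['tool_rot']).as_matrix();return M.T@(np.array(center)-s['tcp_pos'])
E
python3 -c "
from h import *
r=held([.4668,-.3103,.052]);np.save('rel.npy',r);print(r)
M=R.from_quat(sensors.sense()['tool_rot']).as_matrix();print(M.T@[0,0,1]);np.save('nrm.npy',M.T@[0,0,1])"
```

```text
[-0.00028677  0.00023285 -0.04833955]
[ 3.46137529e-01  9.17263751e-04 -9.38183335e-01]
```

Request:
{"fn": "move_arm", "kwargs": {"targets": [{"dx": 0,"dy": 0,"dz": 0.3,"rx": 0,"ry": 0,"rz": 0},{"dx": 0,"dy": 0,"dz": 0.4,"rx": 0,"ry": 0,"rz": 0},{"dx": 0,"dy": 0,"dz": 0.8,"rx": 0,"ry": 0,"rz": 0},{"dx": 0,"dy": 0,"dz": 1,"rx": 0,"ry": 0,"rz": 0},{"dx": 0,"dy": 0,"dz": 1,"rx": 0,"ry": 0,"rz": 0},{"dx": 0,"dy": 0,"dz": 1,"rx": 0,"ry": 0,"rz": 0},{"dx": -0.4,"dy": 0,"dz": 1,"rx": 0,"ry": 0,"rz": 0},{"dx": -0.4,"dy": 0,"dz": 1,"rx": 0,"ry": 0,"rz": 0},{"dx": -0.5,"dy": 0,"dz": 1,"rx": 0,"ry": 0,"rz": 0},{"dx": -0.5,"dy": 0,"dz": 1,"rx": 0,"ry": 0,"rz": 0}]}}

```text
t: 13.1
tcp_pos: [0.4235, -0.2932, 0.2208]
tool_rot: [0.746, 0.643, 0.133, -0.114]
force: [0.4, -0.9, 0.0]
finger_gap: 0.706
gripper_force: 43.4
```

Request:
{"fn": "move_arm", "kwargs": {"targets": [{"dx": -0.5,"dy": 1,"dz": 0.5,"rx": 0,"ry": 0,"rz": 0},{"dx": -0.5,"dy": 1,"dz": 0.5,"rx": -0.1,"ry": 0,"rz": 0.05},{"dx": -0.5,"dy": 1,"dz": 0.5,"rx": -0.1,"ry": 0,"rz": 0.05},{"dx": -0.3,"dy": 1,"dz": 0.2,"rx": -0.1,"ry": 0,"rz": 0.05},{"dx": 0,"dy": 1,"dz": 0,"rx": -0.1,"ry": 0,"rz": 0.05},{"dx": 0,"dy": 1,"dz": 0,"rx": -0.1,"ry": 0,"rz": 0.05},{"dx": 0,"dy": 1,"dz": 0,"rx": -0.1,"ry": 0,"rz": 0.05},{"dx": 0,"dy": 1,"dz": 0,"rx": -0.1,"ry": 0,"rz": 0.05},{"dx": 0,"dy": 1,"dz": 0,"rx": -0.1,"ry": 0,"rz": 0.05},{"dx": 0,"dy": 1,"dz": 0,"rx": -0.1,"ry": 0,"rz": 0.05}]}}

```text
t: 14.35
tcp_pos: [0.3786, -0.0425, 0.2625]
tool_rot: [0.672, 0.738, -0.034, 0.049]
force: [0.6, -0.4, 0.1]
finger_gap: 0.708
gripper_force: 43.3
```

Request:
{"fn": "move_arm", "kwargs": {"targets": [{"dx": 0,"dy": 1,"dz": 0,"rx": -0.1,"ry": 0,"rz": 0},{"dx": 0,"dy": 1,"dz": 0,"rx": 0,"ry": 0,"rz": 0},{"dx": 0,"dy": 1,"dz": 0,"rx": 0,"ry": 0,"rz": 0},{"dx": 0,"dy": 1,"dz": 0,"rx": 0,"ry": 0,"rz": 0},{"dx": 0.2,"dy": 1,"dz": 0,"rx": 0,"ry": 0,"rz": 0},{"dx": 0.4,"dy": 0.5,"dz": 0,"rx": 0,"ry": 0,"rz": 0},{"dx": 0.4,"dy": 0.2,"dz": 0,"rx": 0,"ry": 0,"rz": 0},{"dx": 0.4,"dy": 0,"dz": 0,"rx": 0,"ry": 0,"rz": 0},{"dx": 0,"dy": 0,"dz": 0,"rx": 0,"ry": 0,"rz": 0},{"dx": 0,"dy": 0,"dz": 0,"rx": 0,"ry": 0,"rz": 0}]}}

```text
t: 15.6
tcp_pos: [0.4137, 0.0985, 0.2611]
tool_rot: [0.671, 0.737, -0.054, 0.065]
force: [-0.4, -0.3, -0.6]
finger_gap: 0.712
gripper_force: 43.3
```

```bash
python3 -c "
from h import *
m,im=snap('g2')
S=np.array([.4444,.1334,.056]);rel=np.load('rel.npy');s=sensors.sense();M=R.from_quat(s['tool_rot']).as_matrix()
print(proj(m,S),'held proj',proj(m,s['tcp_pos']+M@rel),s['tcp_pos']+M@rel,M@np.load('nrm.npy'))
u,v=proj(m,S)[0].astype(int)
u0=int(np.clip(u-70,0,372));v0=int(np.clip(v-50,0,284));print(u0,v0)
a=cv2.resize(im[v0:v0+100,u0:u0+140],(800,571),interpolation=cv2.INTER_CUBIC);cv2.imwrite('pics/g2z.png',a[:,:,::-1])"
```

```text
[[278.96364629 115.09739592]] held proj [[254.55389955 263.77754423]] [0.41269332 0.10639996 0.30879859] [-0.05248678  0.49607122  0.866694  ]
208 65
```

View pics/g2z.png

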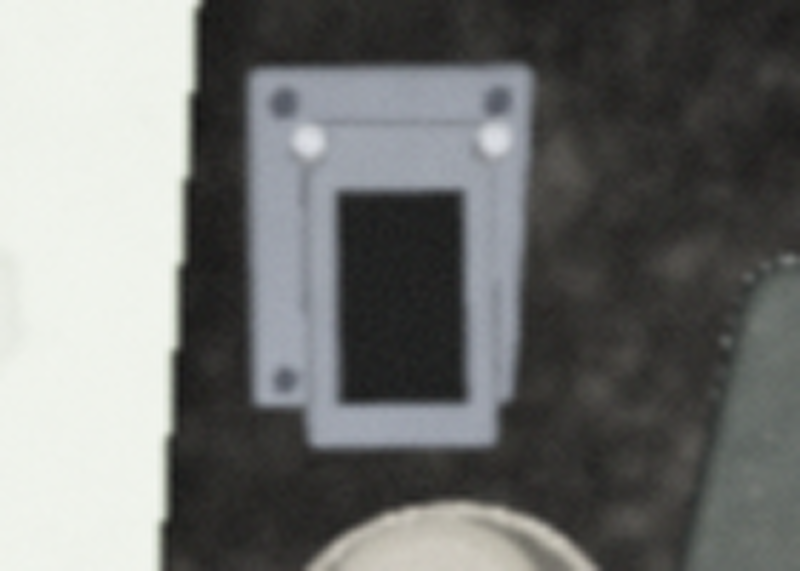

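The view is square-on: the pins are at (309,142) and (494,138), the upper plate corners at (310,447) and (498,447), and the foot's top corners at (250,68) and (530,66). I'll fit the pose from these.

```bash
cat > fit.py <<'E'
from h import *
from scipy.optimize import least_squares
def frame(yaw,tilt=30):
    c,s,t=np.cos(yaw),np.sin(yaw),np.radians(tilt)
    z=np.array([-s*np.sin(t),c*np.sin(t),np.cos(t)]);y=-np.array([c,s,0]);return np.c_[np.cross(y,z),y,z]
E
python3 - <<'E'
from fit import *
m,_=pickle.load(open('pics/g2.pkl','rb'))
px=np.array([(309,142),(494,138),(310,447),(498,447)])*[.175,100/571]+[208,65]
L=lambda e:np.array([(-.0299,.0209,.001),(-.0299,-.0209,.001),(e,.022,-.007),(e,-.022,-.007)])
f=lambda q:(proj(m,np.array([q[0],q[1],.056])+L(q[3])@frame(q[2]).T)-px).ravel()
r=least_squares(f,[.444,.133,.09,.038],x_scale=[.01,.01,.1,.01]);print(r.x,np.degrees(r.x[2]),np.round(r.fun,2))
S=np.array([r.x[0],r.x[1],.056]);F=frame(r.x[2]);print(F[:,2]);print(S)
# move: align held normal, keep tool y along seat -y
s=sensors.sense();M=R.from_quat(s['tool_rot']).as_matrix();rel=np.load('rel.npy');n=np.load('nrm.npy')
a=np.cross([0,1,0],n);T=np.c_[a,-np.array([0,1,0]),n] # tool->: x,y,z of holder
T[:,1]=np.cross(n,a);MG=F@np.linalg.inv(np.c_[T[:,0],T[:,1],T[:,2]])
if MG[0,1]<0:
    T[:,:2]*=-1;MG=F@np.linalg.inv(T)
U,_,V=np.linalg.svd(MG);MG=U@V
g=lambda h,dx=0.:(S+F@np.array([dx,0,h])-MG@rel,MG)
p1=delta(*g(.06,.004));p2=delta(*g(.002,.001),p1);print(MG[:,1:],p2[0])
E
```

```text
[ 0.4351343   0.19128882  0.10453158 -0.09261615] 5.989218160856386 [-1.27 -0.04  1.41  0.22 -1.77  0.23  1.63 -0.24]
[-0.05217066  0.49727077  0.8660254 ]
[0.4351343  0.19128882 0.056     ]
rows units d [ 0.75  4.72 -8.11] rot [-0.004  0.013  0.021]
rows units d [ 0.13 -1.26 -1.95] rot [0. 0. 0.]
[[ 9.94493275e-01  1.85237339e-02]
 [ 1.04797398e-01 -1.68313589e-01]
 [ 7.94373711e-04 -9.85559439e-01]] [0.43557388 0.18526513 0.00954181]
```

```bash
sed -i 's/y=-np.array(\[c,s,0\])/y=np.array([c,s,0])/' fit.py; cat >> fit.py <<'E'
def toolfor(F,n):
    "tool rotation that brings the held normal n (tool frame) to F's z with tool y along F's y"
    x=np.cross([0,1,0],n);x/=np.linalg.norm(x);return F@np.c_[x,np.cross(n,x),n].T
E
cat > place.py <<'E'
from fit import *
m,_=pickle.load(open('pics/g2.pkl','rb'))
px=np.array([(309,142),(494,138),(310,447),(498,447)])*[.175,100/571]+[208,65]
L=lambda e:np.array([(-.0299,-.0209,.001),(-.0299,.0209,.001),(e,-.022,-.007),(e,.022,-.007)])
f=lambda q:(proj(m,np.array([q[0],q[1],.056])+L(q[3])@frame(q[2]).T)-px).ravel()
r=least_squares(f,[.444,.133,.09,.038],x_scale=[.01,.01,.1,.01]);print(r.x,np.degrees(r.x[2]),np.round(r.fun,2))
S=np.array([r.x[0],r.x[1],.056]);F=frame(r.x[2])
rel=np.load('rel.npy');n=np.load('nrm.npy');MG=toolfor(F,n)
g=lambda h,dx=0.:(S+F@np.array([dx,0,h])-MG@rel,MG)
E
python3 - <<'E'
from place import *
p1=delta(*g(.06,.004));p2=delta(*g(.002,.001),p1);print(p2[0])
E
```

```text
[0.44354236 0.13653223 0.10512878 0.03848095] 6.023435273889034 [ 0.08 -0.13 -0.02  0.14 -0.32  0.23  0.26 -0.23]
rows units d [ 1.11  2.26 -7.95] rot [-0.004  0.013  0.022]
rows units d [ 0.11 -1.05 -2.07] rot [0. 0. 0.]
[0.44416729 0.12878632 0.01054181]
```

Request:
{"fn": "move_arm", "kwargs": {"targets": [{"dx": 0.2,"dy": 0.4,"dz": -0.6,"rx": 0,"ry": 0.003,"rz": 0.004},{"dx": 0.2,"dy": 0.4,"dz": -1,"rx": 0,"ry": 0.003,"rz": 0.004},{"dx": 0.2,"dy": 0.4,"dz": -1,"rx": 0,"ry": 0.003,"rz": 0.004},{"dx": 0.2,"dy": 0.4,"dz": -1,"rx": 0,"ry": 0.002,"rz": 0.004},{"dx": 0.2,"dy": 0.4,"dz": -1,"rx": -0.002,"ry": 0.002,"rz": 0.003},{"dx": 0.11,"dy": 0.26,"dz": -1,"rx": -0.002,"ry": 0,"rz": 0.003},{"dx": 0,"dy": 0,"dz": -1,"rx": 0,"ry": 0,"rz": 0},{"dx": 0,"dy": 0,"dz": -0.8,"rx": 0,"ry": 0,"rz": 0},{"dx": 0,"dy": 0,"dz": -0.55,"rx": 0,"ry": 0,"rz": 0},{"dx": 0,"dy": 0,"dz": 0,"rx": 0,"ry": 0,"rz": 0}]}}

```text
t: 16.9
tcp_pos: [0.4409, 0.1557, 0.0614]
tool_rot: [0.666, 0.741, -0.057, 0.063]
force: [0.2, -0.2, -0.8]
finger_gap: 0.709
gripper_force: 43.5
```

```bash
python3 - <<'E'
from place import *
p2=delta(*g(.001,.001))
E
```

```text
[0.44354236 0.13653223 0.10512878 0.03848095] 6.023435273889034 [ 0.08 -0.13 -0.02  0.14 -0.32  0.23  0.26 -0.23]
rows units d [ 0.13 -1.1  -2.07] rot [ 0.001 -0.003 -0.002]
```

Request:
{"fn": "move_arm", "kwargs": {"targets": [{"dx": 0.016,"dy": -0.14,"dz": -0.26,"rx": 0,"ry": 0,"rz": 0},{"dx": 0.016,"dy": -0.14,"dz": -0.26,"rx": 0,"ry": 0,"rz": 0},{"dx": 0.016,"dy": -0.14,"dz": -0.26,"rx": 0,"ry": 0,"rz": 0},{"dx": 0.016,"dy": -0.14,"dz": -0.26,"rx": 0,"ry": 0,"rz": 0},{"dx": 0.016,"dy": -0.14,"dz": -0.26,"rx": 0,"ry": 0,"rz": 0},{"dx": 0.016,"dy": -0.14,"dz": -0.26,"rx": 0,"ry": 0,"rz": 0},{"dx": 0.016,"dy": -0.13,"dz": -0.26,"rx": 0,"ry": 0,"rz": 0},{"dx": 0.016,"dy": -0.13,"dz": -0.25,"rx": 0,"ry": 0,"rz": 0},{"dx": 0,"dy": 0,"dz": 0,"rx": 0,"ry": 0,"rz": 0},{"dx": 0,"dy": 0,"dz": 0,"rx": 0,"ry": 0,"rz": 0}]}}

```text
t: 18.15
tcp_pos: [0.445, 0.1281, 0.0108]
tool_rot: [0.666, 0.741, -0.056, 0.064]
force: [-0.2, 0.0, -0.5]
finger_gap: 0.71
gripper_force: 43.4
```

```bash
python3 - <<'E'
from place import *
p2=delta(*g(.0,.0)); s=sensors.sense();print(s['force'],s['ft_torque'])
E
```

```text
[0.44354236 0.13653223 0.10512878 0.03848095] 6.023435273889034 [ 0.08 -0.13 -0.02  0.14 -0.32  0.23  0.26 -0.23]
rows units d [-0.03  0.02 -0.1 ] rot [-0.     0.001 -0.002]
[-0.1800126   0.04953059 -0.54204347] [ 0.11280773  0.00620267 -0.04523067]
```

Request:
{"fn": "move_arm", "kwargs": {"targets": [{"dx": -0.01,"dy": 0,"dz": -0.04,"rx": 0,"ry": 0,"rz": 0},{"dx": -0.01,"dy": 0,"dz": -0.04,"rx": 0,"ry": 0,"rz": 0},{"dx": 0,"dy": 0,"dz": -0.04,"rx": 0,"ry": 0,"rz": 0},{"dx": 0,"dy": 0,"dz": 0,"rx": 0,"ry": 0,"rz": 0},{"dx": 0,"dy": 0,"dz": 0,"rx": 0,"ry": 0,"rz": 0},{"dx": 0,"dy": 0,"dz": 0,"rx": 0,"ry": 0,"rz": 0},{"dx": 0,"dy": 0,"dz": 0,"rx": 0,"ry": 0,"rz": 0},{"dx": 0,"dy": 0,"dz": 0,"rx": 0,"ry": 0,"rz": 0},{"dx": 0,"dy": 0,"dz": 0,"rx": 0,"ry": 0,"rz": 0},{"dx": 0,"dy": 0,"dz": 0,"rx": 0,"ry": 0,"rz": 0}]}}

```text
t: 19.4
tcp_pos: [0.4448, 0.1282, 0.0094]
tool_rot: [0.666, 0.741, -0.056, 0.064]
force: [-0.5, 0.4, 14.3]
finger_gap: 0.708
gripper_force: 44.9
```

Request:
{"fn": "move_arm", "kwargs": {"targets": [{"dx": 0,"dy": 0,"dz": 0,"rx": 0,"ry": 0,"rz": 0},{"dx": 0,"dy": 0,"dz": 0,"rx": 0,"ry": 0,"rz": 0},{"dx": 0,"dy": 0,"dz": 0,"rx": 0,"ry": 0,"rz": 0},{"dx": 0,"dy": 0,"dz": 0,"rx": 0,"ry": 0,"rz": 0},{"dx": 0,"dy": 0,"dz": 0,"rx": 0,"ry": 0,"rz": 0},{"dx": 0,"dy": 0.1,"dz": 0.5,"rx": 0,"ry": 0,"rz": 0},{"dx": 0,"dy": 0.17,"dz": 1,"rx": 0,"ry": 0,"rz": 0},{"dx": 0,"dy": 0.17,"dz": 1,"rx": 0,"ry": 0,"rz": 0},{"dx": 0,"dy": 0.17,"dz": 1,"rx": 0,"ry": 0,"rz": 0},{"dx": 0,"dy": 0.17,"dz": 1,"rx": 0,"ry": 0,"rz": 0}], "claw": 100}}

```text
t: 20.65
tcp_pos: [0.4443, 0.148, 0.122]
tool_rot: [0.666, 0.741, -0.056, 0.064]
force: [-0.0, 0.1, 0.3]
finger_gap: 0.995
gripper_force: 0.0
```

```bash
python3 - <<'E'
from place import *
m,im=snap('g3');T=S+F[:,2]*.007
u,v=proj(m,T)[0];print('expected',u,v)
k=cv2.inRange(cv2.cvtColor(im,cv2.COLOR_RGB2HSV),(5,90,50),(20,255,255))
n,l,st,c=cv2.connectedComponentsWithStats(k);i=1+np.argmax(st[1:,4]);print(c[i],st[i])
o=np.array([F.T@(ray(m,*c[i],z)-T) for z in (T[2],)]);print('seat-frame offset approx',o)
ang=np.linspace(0,2*np.pi,60);P=S+(np.c_[.027*np.cos(ang),.027*np.sin(ang),0*ang+.007])@F.T;q=proj(m,P)
print('expected extent',q.min(0),q.max(0))
E
```

```text
[0.44354236 0.13653223 0.10512878 0.03848095] 6.023435273889034 [ 0.08 -0.13 -0.02  0.14 -0.32  0.23  0.26 -0.23]
expected 251.8391756630476 194.28255796762127
[251.77647059 192.79240987] [ 223  164   58   58 2635]
seat-frame offset approx [[-1.30500878e-03 -5.22515585e-05  7.53447171e-04]]
expected extent [221.73009639 164.36439032] [281.92795643 224.50642783]
```

The spent holder lies on the grey rest, within about 1.3 mm of where it belongs. Now the fresh one.

```bash
cat > blue.py <<'E'
from fit import *
rel=np.load('rel.npy');n=np.load('nrm.npy')
def gb(C,yaw,back): F=frame(np.radians(yaw));M=toolfor(F,n);return C-M@rel-M[:,2]*back,M
E
python3 - <<'E'
from blue import *
p=delta(*gb(np.array([.4612,.3233,.056]),12,.09));print(p[0])
E
```

```text
rows units d [ 0.52  7.26 -1.1 ] rot [-0.004  0.014  0.195]
[0.45941168 0.33042058 0.0970101 ]
```

Request:
{"fn": "move_arm", "kwargs": {"targets": [{"dx": 0,"dy": 0.5,"dz": 0.5,"rx": 0,"ry": 0.002,"rz": 0.025},{"dx": 0.05,"dy": 1,"dz": 0,"rx": 0,"ry": 0.002,"rz": 0.025},{"dx": 0.05,"dy": 1,"dz": 0,"rx": 0,"ry": 0.002,"rz": 0.025},{"dx": 0.05,"dy": 1,"dz": 0,"rx": -0.001,"ry": 0.002,"rz": 0.025},{"dx": 0.05,"dy": 1,"dz": 0,"rx": -0.001,"ry": 0.002,"rz": 0.025},{"dx": 0.1,"dy": 1,"dz": 0,"rx": -0.001,"ry": 0.002,"rz": 0.025},{"dx": 0.1,"dy": 1,"dz": -0.5,"rx": -0.001,"ry": 0.002,"rz": 0.025},{"dx": 0.12,"dy": 0.76,"dz": -1.1,"rx": 0,"ry": 0,"rz": 0.02},{"dx": 0,"dy": 0,"dz": 0,"rx": 0,"ry": 0,"rz": 0},{"dx": 0,"dy": 0,"dz": 0,"rx": 0,"ry": 0,"rz": 0}]}}

```text
out of range: row 8 has -1.1, outside -1 to 1
```

Request:
{"fn": "move_arm", "kwargs": {"targets": [{"dx": 0,"dy": 0.5,"dz": 0.5,"rx": 0,"ry": 0.002,"rz": 0.025},{"dx": 0.05,"dy": 1,"dz": 0,"rx": 0,"ry": 0.002,"rz": 0.025},{"dx": 0.05,"dy": 1,"dz": 0,"rx": 0,"ry": 0.002,"rz": 0.025},{"dx": 0.05,"dy": 1,"dz": 0,"rx": -0.001,"ry": 0.002,"rz": 0.025},{"dx": 0.05,"dy": 1,"dz": 0,"rx": -0.001,"ry": 0.002,"rz": 0.025},{"dx": 0.1,"dy": 1,"dz": 0,"rx": -0.001,"ry": 0.002,"rz": 0.025},{"dx": 0.1,"dy": 1,"dz": -0.6,"rx": -0.001,"ry": 0.002,"rz": 0.025},{"dx": 0.12,"dy": 0.76,"dz": -1,"rx": 0,"ry": 0,"rz": 0.02},{"dx": 0,"dy": 0,"dz": 0,"rx": 0,"ry": 0,"rz": 0},{"dx": 0,"dy": 0,"dz": 0,"rx": 0,"ry": 0,"rz": 0}]}}

```text
t: 21.95
tcp_pos: [0.4572, 0.3286, 0.0932]
tool_rot: [0.627, 0.774, -0.056, 0.065]
force: [-0.5, -0.3, -0.7]
finger_gap: 0.999
gripper_force: 0.0
```

```bash
python3 - <<'E'
from blue import *
m,im=snap('b2');C=np.array([.4612,.3233,.056]);F=frame(np.radians(12));T=C+F[:,2]*.007
print(proj(m,T))
g=cv2.inRange(cv2.cvtColor(im,cv2.COLOR_RGB2HSV),(0,0,205),(180,40,255))
nn,l,st,c=cv2.connectedComponentsWithStats(g)
for i in range(1,nn):
    if st[i,4]>300:print(c[i],st[i],np.round(ray(m,*c[i],T[2])-F[:,2]*.007,4))
cv2.imwrite('pics/b2z.png',cv2.resize(im,(800,600))[:,:,::-1])
E
```

```text
[[258.01205996 205.22343808]]
[107.0425988   91.93471872] [    0     0   205   287 28921] [0.3468 0.3861 0.056 ]
[258.18924509 196.90486039] [220 161  77  78 967] [0.4597 0.3307 0.056 ]
[257.56149254 199.78686567] [ 225  168   66   65 3350] [0.4598 0.3281 0.056 ]
[292.90981241 255.55627706] [ 269  236   48   39 1386] [0.5022 0.2796 0.056 ]
[326.74836601 305.63071895] [317 296  21  21 306] [0.5521 0.2254 0.056 ]
```

View pics/b2z.png

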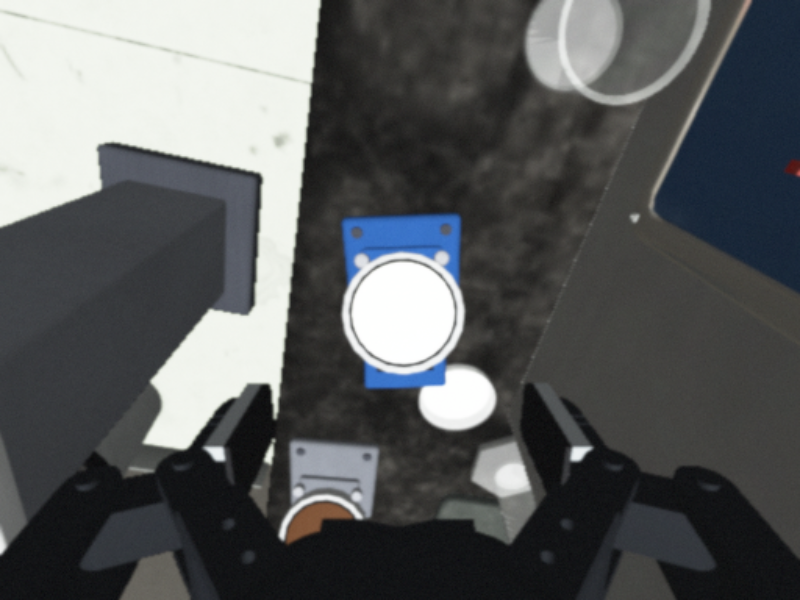

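The fresh membrane is centred at (404,311). The foot's edge (343,218)–(460,213) puts the rest's yaw at about 13°. Descending.

```bash
python3 - <<'E'
from blue import *
C=np.array([.4598,.3281,.056])
p=delta(*gb(C,13,0.))
E
```

```text
rows units d [ 0.15 -0.33 -3.41] rot [ 0.004 -0.011  0.036]
```

Request:
{"fn": "move_arm", "kwargs": {"targets": [{"dx": 0.05,"dy": 0.06,"dz": -0.4,"rx": 0,"ry": -0.002,"rz": 0.006},{"dx": 0.05,"dy": 0.06,"dz": -0.43,"rx": 0.001,"ry": -0.002,"rz": 0.006},{"dx": 0.05,"dy": 0.02,"dz": -0.43,"rx": 0.001,"ry": -0.002,"rz": 0.006},{"dx": 0,"dy": -0.09,"dz": -0.43,"rx": 0.001,"ry": -0.002,"rz": 0.006},{"dx": 0,"dy": -0.09,"dz": -0.43,"rx": 0.001,"ry": -0.002,"rz": 0.006},{"dx": 0,"dy": -0.09,"dz": -0.43,"rx": 0,"ry": -0.001,"rz": 0.006},{"dx": 0,"dy": -0.1,"dz": -0.43,"rx": 0,"ry": 0,"rz": 0},{"dx": 0,"dy": -0.1,"dz": -0.43,"rx": 0,"ry": 0,"rz": 0},{"dx": 0,"dy": 0,"dz": 0,"rx": 0,"ry": 0,"rz": 0},{"dx": 0,"dy": 0,"dz": 0,"rx": 0,"ry": 0,"rz": 0}]}}

```text
t: 23.25
tcp_pos: [0.4614, 0.321, 0.0077]
tool_rot: [0.62, 0.78, -0.053, 0.067]
force: [-0.5, -0.5, -0.4]
finger_gap: 0.999
gripper_force: 0.0
```

Request:
{"fn": "move_arm", "kwargs": {"targets": [{"dx": 0,"dy": 0,"dz": 0,"rx": 0,"ry": 0,"rz": 0},{"dx": 0,"dy": 0,"dz": 0,"rx": 0,"ry": 0,"rz": 0},{"dx": 0,"dy": 0,"dz": 0,"rx": 0,"ry": 0,"rz": 0},{"dx": 0,"dy": 0,"dz": 0,"rx": 0,"ry": 0,"rz": 0},{"dx": 0,"dy": 0,"dz": 0,"rx": 0,"ry": 0,"rz": 0},{"dx": 0,"dy": 0,"dz": 0,"rx": 0,"ry": 0,"rz": 0},{"dx": 0,"dy": 0,"dz": 0,"rx": 0,"ry": 0,"rz": 0},{"dx": 0,"dy": 0,"dz": 0,"rx": 0,"ry": 0,"rz": 0},{"dx": 0,"dy": 0,"dz": 0,"rx": 0,"ry": 0,"rz": 0},{"dx": 0,"dy": 0,"dz": 0,"rx": 0,"ry": 0,"rz": 0}], "claw": 0, "newtons": 40}}

```text
t: 24.5
tcp_pos: [0.4616, 0.3212, 0.0084]
tool_rot: [0.62, 0.78, -0.052, 0.067]
force: [-0.4, 0.8, 6.0]
finger_gap: 0.71
gripper_force: 43.3
```

```bash
python3 - <<'E'
from blue import *
m,im=snap('b3');s=sensors.sense();M=R.from_quat(s['tool_rot']).as_matrix()
E=np.array(m['extrinsics'])
hs=cv2.cvtColor(im,cv2.COLOR_RGB2HSV)
def show(im,lo,hi):
    k=cv2.inRange(cv2.cvtColor(im,cv2.COLOR_RGB2HSV),lo,hi);nn,l,st,c=cv2.connectedComponentsWithStats(k)
    for i in range(1,nn):
        if st[i,4]>700 and st[i,0]>150 and st[i,0]<300:print(c[i],st[i])
show(im,(0,0,205),(180,40,255));print('g2');show(pickle.load(open('pics/g2.pkl','rb'))[1],(5,80,40),(20,255,255))
F=frame(np.radians(13));nr=M.T@F[:,2];print('n in tool',nr,np.load('nrm.npy'))
for nm,C in(('meas',np.array([.4598,.3281,.056])),):print('rel',M.T@(C-s['tcp_pos']),np.load('rel.npy'))
E
```

```text
[254.07742878 268.178841  ] [ 204  217  102  103 8214]
[285.10588235 298.68529412] [ 196  216  125  114 1360]
g2
[254.12930736 269.19419154] [ 202  217  105  106 8677]
n in tool [ 0.3463594   0.00162471 -0.93810049] [ 3.46137529e-01  9.17263751e-04 -9.38183335e-01]
rel [-0.00108168 -0.00013881 -0.04816197] [-0.00028677  0.00023285 -0.04833955]
```

Request:
{"fn": "move_arm", "kwargs": {"targets": [{"dx": 0,"dy": 0,"dz": 0.3,"rx": 0,"ry": 0,"rz": 0},{"dx": 0,"dy": 0,"dz": 0.5,"rx": 0,"ry": 0,"rz": 0},{"dx": 0,"dy": 0,"dz": 1,"rx": 0,"ry": 0,"rz": 0},{"dx": 0,"dy": 0,"dz": 1,"rx": 0,"ry": 0,"rz": 0},{"dx": 0,"dy": -0.5,"dz": 1,"rx": 0,"ry": 0,"rz": 0},{"dx": -0.5,"dy": -1,"dz": 1,"rx": 0,"ry": 0,"rz": 0},{"dx": -0.5,"dy": -1,"dz": 1,"rx": 0,"ry": 0,"rz": 0},{"dx": -0.5,"dy": -1,"dz": 1,"rx": 0,"ry": 0,"rz": 0},{"dx": -0.5,"dy": -1,"dz": 1,"rx": 0,"ry": 0,"rz": 0},{"dx": -0.5,"dy": -1,"dz": 1,"rx": 0,"ry": 0,"rz": 0}]}}

```text
t: 25.8
tcp_pos: [0.398, 0.1825, 0.2288]
tool_rot: [0.62, 0.78, -0.053, 0.067]
force: [0.2, 0.1, -0.4]
finger_gap: 0.711
gripper_force: 43.5
```

Request:
{"fn": "move_arm", "kwargs": {"targets": [{"dx": -0.4,"dy": -1,"dz": 0.3,"rx": 0,"ry": 0,"rz": 0},{"dx": -0.4,"dy": -1,"dz": 0.3,"rx": 0,"ry": 0,"rz": 0},{"dx": -0.1,"dy": -1,"dz": 0.3,"rx": 0,"ry": 0,"rz": -0.07},{"dx": 0,"dy": -1,"dz": 0.3,"rx": 0,"ry": 0,"rz": -0.07},{"dx": 0,"dy": -1,"dz": 0,"rx": 0,"ry": 0,"rz": -0.07},{"dx": 0,"dy": -1,"dz": 0,"rx": 0,"ry": 0,"rz": -0.07},{"dx": 0,"dy": -1,"dz": 0,"rx": 0,"ry": 0,"rz": -0.07},{"dx": 0,"dy": -1,"dz": 0,"rx": 0,"ry": 0,"rz": -0.07},{"dx": 0,"dy": -1,"dz": 0,"rx": 0,"ry": 0,"rz": -0.07},{"dx": 0,"dy": -1,"dz": 0,"rx": 0,"ry": 0,"rz": -0.07}]}}

```text
t: 27.05
tcp_pos: [0.3757, -0.0673, 0.258]
tool_rot: [0.728, 0.681, -0.062, 0.058]
force: [-0.5, 1.0, -1.2]
finger_gap: 0.709
gripper_force: 43.4
```

Request:
{"fn": "move_arm", "kwargs": {"targets": [{"dx": 0,"dy": -1,"dz": 0,"rx": 0.1,"ry": 0,"rz": -0.07},{"dx": 0,"dy": -1,"dz": 0,"rx": 0.1,"ry": 0,"rz": -0.07},{"dx": 0,"dy": -1,"dz": 0,"rx": 0.1,"ry": 0,"rz": 0},{"dx": 0,"dy": -1,"dz": 0,"rx": 0.1,"ry": 0,"rz": 0},{"dx": 0,"dy": -1,"dz": 0,"rx": 0.1,"ry": 0,"rz": 0},{"dx": 0,"dy": -1,"dz": 0,"rx": 0.1,"ry": 0,"rz": 0},{"dx": 0.4,"dy": -1,"dz": 0,"rx": 0.1,"ry": 0,"rz": 0},{"dx": 0.8,"dy": -1,"dz": 0,"rx": 0.1,"ry": 0,"rz": 0},{"dx": 0.9,"dy": -0.6,"dz": 0,"rx": 0.1,"ry": 0,"rz": 0},{"dx": 0.9,"dy": 0,"dz": 0,"rx": 0.1,"ry": 0,"rz": 0}]}}

```text
t: 28.3
tcp_pos: [0.4517, -0.2831, 0.2579]
tool_rot: [0.741, 0.647, 0.109, -0.139]
force: [0.3, 0.4, -1.2]
finger_gap: 0.708
gripper_force: 43.4
```

```bash
cat > nest.py <<'E'
from fit import *
rel=np.load('rel.npy');n=np.load('nrm.npy')
m,im=pickle.load(open('pics/w_open.pkl','rb'))
k=.847;q=lambda u,v:(40+u*k,130+(v-300)*254/300)
P=[ray(m,*q(*p),.053) for p in((211,373),(294,373),(211,493),(294,493))]
N0=np.mean(P,0);N=np.array([N0[0],N0[1],.052]);yaw=-8.6
def gn(h,dx=0.): F=frame(np.radians(yaw),0);M=toolfor(F,n);return N+[0,0,h]-M@rel,M
E
python3 - <<'E'
from nest import *
K=cv2.inRange(cv2.cvtColor(im,cv2.COLOR_RGB2HSV),(5,90,60),(20,255,255));nn,l,st,c=cv2.connectedComponentsWithStats(K[:330]);i=1+np.argmax(st[1:,4])
print('nest',N0,'disc',ray(m,*c[i],.059),np.round(P,4).tolist())
p=delta(*gn(.06));delta(*gn(0.),p);print(sensors.sense()['tcp_pos'])
E
```

```text
nest [ 0.46636705 -0.31090195  0.053     ] disc [ 0.46648641 -0.31116091  0.059     ] [[0.4496, -0.2772, 0.053], [0.4923, -0.2837, 0.053], [0.4407, -0.3382, 0.053], [0.4828, -0.3445, 0.053]]
rows units d [ 0.68 -0.44 -7.65] rot [-0.011 -0.126 -0.051]
rows units d [ 0.   0.  -2.4] rot [0. 0. 0.]
[ 0.45167908 -0.28310312  0.25791136]
```

Request:
{"fn": "move_arm", "kwargs": {"targets": [{"dx": 0.08,"dy": -0.05,"dz": -0.9,"rx": -0.001,"ry": -0.016,"rz": -0.006},{"dx": 0.08,"dy": -0.05,"dz": -1,"rx": -0.001,"ry": -0.016,"rz": -0.006},{"dx": 0.08,"dy": -0.05,"dz": -1,"rx": -0.001,"ry": -0.016,"rz": -0.006},{"dx": 0.08,"dy": -0.05,"dz": -1,"rx": -0.001,"ry": -0.016,"rz": -0.006},{"dx": 0.09,"dy": -0.05,"dz": -1,"rx": -0.001,"ry": -0.016,"rz": -0.006},{"dx": 0.09,"dy": -0.05,"dz": -1,"rx": -0.002,"ry": -0.016,"rz": -0.006},{"dx": 0.09,"dy": -0.06,"dz": -1,"rx": -0.002,"ry": -0.015,"rz": -0.007},{"dx": 0.09,"dy": -0.06,"dz": -0.75,"rx": -0.002,"ry": -0.015,"rz": -0.008},{"dx": 0,"dy": 0,"dz": 0,"rx": 0,"ry": 0,"rz": 0},{"dx": 0,"dy": 0,"dz": 0,"rx": 0,"ry": 0,"rz": 0}]}}

```text
t: 29.55
tcp_pos: [0.4685, -0.2925, 0.0671]
tool_rot: [0.746, 0.643, 0.133, -0.114]
force: [-0.2, 0.6, -1.1]
finger_gap: 0.71
gripper_force: 43.5
```

```bash
python3 - <<'E'
from nest import *
N[:2]=.4667,-.3103
delta(*gn(0.001));print(sensors.sense()['tcp_pos'])
E
```

```text
rows units d [ 0.02 -0.04 -2.38] rot [ 0.003 -0.    -0.003]
[ 0.46849358 -0.2924809   0.06713423]
```

Request:
{"fn": "move_arm", "kwargs": {"targets": [{"dx": 0.01,"dy": -0.02,"dz": -0.35,"rx": 0.001,"ry": 0,"rz": -0.001},{"dx": 0.01,"dy": -0.02,"dz": -0.35,"rx": 0.001,"ry": 0,"rz": -0.001},{"dx": 0,"dy": 0,"dz": -0.35,"rx": 0.001,"ry": 0,"rz": -0.001},{"dx": 0,"dy": 0,"dz": -0.35,"rx": 0,"ry": 0,"rz": 0},{"dx": 0,"dy": 0,"dz": -0.3,"rx": 0,"ry": 0,"rz": 0},{"dx": 0,"dy": 0,"dz": -0.3,"rx": 0,"ry": 0,"rz": 0},{"dx": 0,"dy": 0,"dz": -0.25,"rx": 0,"ry": 0,"rz": 0},{"dx": 0,"dy": 0,"dz": -0.15,"rx": 0,"ry": 0,"rz": 0},{"dx": 0,"dy": 0,"dz": 0,"rx": 0,"ry": 0,"rz": 0},{"dx": 0,"dy": 0,"dz": 0,"rx": 0,"ry": 0,"rz": 0}]}}

```text
t: 30.8
tcp_pos: [0.4686, -0.2929, 0.0079]
tool_rot: [0.746, 0.642, 0.134, -0.115]
force: [-2.4, 1.3, 9.1]
finger_gap: 0.708
gripper_force: 44.3
```

Request:
{"fn": "move_arm", "kwargs": {"targets": [{"dx": 0,"dy": 0,"dz": 0,"rx": 0,"ry": 0,"rz": 0},{"dx": 0,"dy": 0,"dz": 0,"rx": 0,"ry": 0,"rz": 0},{"dx": 0,"dy": 0,"dz": 0,"rx": 0,"ry": 0,"rz": 0},{"dx": 0,"dy": 0,"dz": 0,"rx": 0,"ry": 0,"rz": 0},{"dx": 0,"dy": 0,"dz": 0,"rx": 0,"ry": 0,"rz": 0},{"dx": 0,"dy": -0.1,"dz": 0.4,"rx": 0,"ry": 0,"rz": 0},{"dx": 0,"dy": -0.35,"dz": 1,"rx": 0,"ry": 0,"rz": 0},{"dx": 0,"dy": -0.35,"dz": 1,"rx": 0,"ry": 0,"rz": 0},{"dx": 0,"dy": -0.35,"dz": 1,"rx": 0,"ry": 0,"rz": 0},{"dx": 0,"dy": -0.35,"dz": 1,"rx": 0,"ry": 0,"rz": 0}], "claw": 100}}

```text
t: 32.05
tcp_pos: [0.4687, -0.3311, 0.1179]
tool_rot: [0.746, 0.642, 0.134, -0.114]
force: [0.0, -0.3, -0.5]
finger_gap: 1.0
gripper_force: 0.0
```

```bash
python3 - <<'E'
from nest import *
m,im=snap('r3');N[:2]=.4667,-.3105;T=N+[0,0,.007]
print(proj(m,T));ang=np.linspace(0,6.28,60);e=proj(m,T+np.c_[.0275*np.cos(ang),.0275*np.sin(ang),0*ang]);print(e.min(0),e.max(0))
u,v=proj(m,T)[0].astype(int)
k=cv2.inRange(cv2.cvtColor(im,cv2.COLOR_RGB2HSV),(0,0,220),(180,30,255));nn,l,st,c=cv2.connectedComponentsWithStats(k);i=l[v,u];print(i,c[i],st[i],ray(m,*c[i],.059))
cv2.imwrite('pics/r3z.png',cv2.resize(im[v-75:v+75,u-100:u+100],(800,600),interpolation=cv2.INTER_CUBIC)[:,:,::-1])
E
```

```text
[[248.42707028 198.20021305]]
[218.1370514  168.06705617] [278.68229609 228.61480852]
6 [247.80396733 198.91987553] [ 220  171   57   57 2571] [ 0.46604298 -0.31106094  0.059     ]
```

View pics/r3z.png

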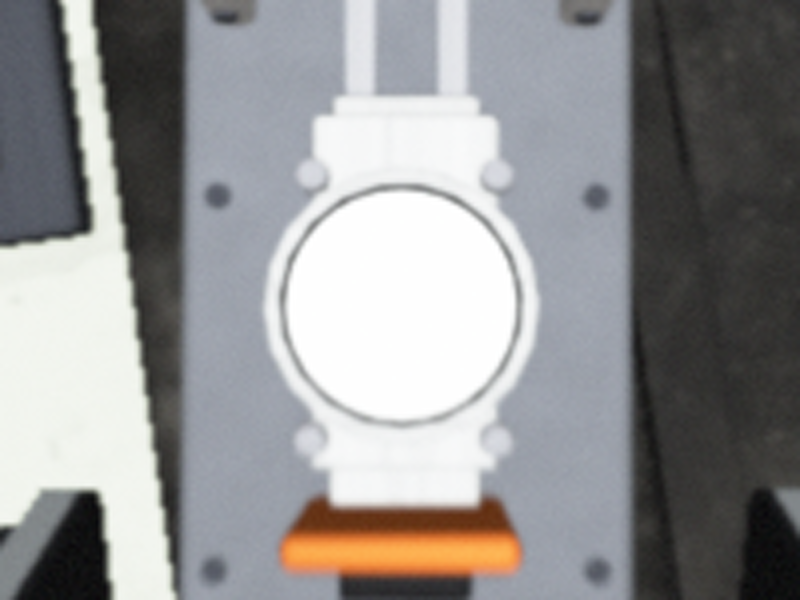

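The fresh holder lies flat between the four pins, at (312,172), (497,172), (310,440) and (497,440); the orange plate is at (400,548). Now the push: fingers shut, tilted to 42°, behind the plate.

```bash
cat > push.py <<'E'
from h import *
pd=np.array([np.sin(np.radians(8.6)),np.cos(np.radians(8.6)),0]);face=np.array([.4667,-.3107,0])-.055*pd+[0,0,.056]
def gp(d,tilt=42):  # d: contact corner relative to starting push face, along push
    _,M=goal([0,0,0],-8.6,tilt);return face+d*pd-.011*M[:,0]+.027*M[:,2],M
E
python3 - <<'E'
from push import *
a=delta(*gp(-.035));print(a[0],face);b=delta(*gp(.0),a)
E
```

```text
rows units d [-0.63 -2.23 -3.69] rot [ 0.728 -0.099  0.004]
[ 0.45472101 -0.38990736  0.02857465] [ 0.45847556 -0.3650816   0.056     ]
rows units d [0.21 1.38 0.  ] rot [0. 0. 0.]
```

Request:
{"fn": "move_arm", "kwargs": {"targets": [{"dx": -0.16,"dy": -1,"dz": 0,"rx": 0.091,"ry": -0.012,"rz": 0},{"dx": -0.16,"dy": -1,"dz": 0,"rx": 0.091,"ry": -0.012,"rz": 0},{"dx": -0.16,"dy": -1,"dz": 0,"rx": 0.091,"ry": -0.012,"rz": 0},{"dx": -0.15,"dy": -1,"dz": -0.3,"rx": 0.091,"ry": -0.012,"rz": 0},{"dx": 0,"dy": 0,"dz": -0.8,"rx": 0.091,"ry": -0.013,"rz": 0.002},{"dx": 0,"dy": 0,"dz": -0.9,"rx": 0.091,"ry": -0.013,"rz": 0.002},{"dx": 0,"dy": 0,"dz": -0.9,"rx": 0.091,"ry": -0.013,"rz": 0},{"dx": 0,"dy": 0.5,"dz": -0.79,"rx": 0.091,"ry": -0.012,"rz": 0},{"dx": 0,"dy": 0.7,"dz": 0,"rx": 0,"ry": 0,"rz": 0},{"dx": 0,"dy": 0.57,"dz": 0,"rx": 0,"ry": 0,"rz": 0}], "claw": 0}}

```text
t: 33.35
tcp_pos: [0.4527, -0.3854, 0.0234]
tool_rot: [0.707, 0.608, 0.272, -0.238]
force: [0.3, -0.2, -0.2]
finger_gap: -0.002
gripper_force: 0.0
```

```bash
python3 - <<'E'
from push import *
a=delta(*gp(.0));b=delta(*gp(.13),a);print(sensors.sense()['force'])
E
```

```text
rows units d [0.29 1.21 0.21] rot [-0.015 -0.01  -0.005]
rows units d [0.78 5.14 0.  ] rot [0. 0. 0.]
[ 0.31535088 -0.23740918 -0.18623218]
```

Request:
{"fn": "move_arm", "kwargs": {"targets": [{"dx": 0.07,"dy": 0.3,"dz": 0.05,"rx": -0.004,"ry": -0.003,"rz": 0},{"dx": 0.07,"dy": 0.3,"dz": 0.05,"rx": -0.004,"ry": -0.003,"rz": 0},{"dx": 0.07,"dy": 0.3,"dz": 0.05,"rx": -0.004,"ry": -0.003,"rz": 0},{"dx": 0.08,"dy": 0.31,"dz": 0.06,"rx": -0.003,"ry": -0.001,"rz": 0},{"dx": 0.045,"dy": 0.3,"dz": 0,"rx": 0,"ry": 0,"rz": 0},{"dx": 0.06,"dy": 0.4,"dz": 0,"rx": 0,"ry": 0,"rz": 0},{"dx": 0.06,"dy": 0.4,"dz": 0,"rx": 0,"ry": 0,"rz": 0},{"dx": 0.06,"dy": 0.4,"dz": 0,"rx": 0,"ry": 0,"rz": 0},{"dx": 0.06,"dy": 0.4,"dz": 0,"rx": 0,"ry": 0,"rz": 0},{"dx": 0.06,"dy": 0.4,"dz": 0,"rx": 0,"ry": 0,"rz": 0}]}}

```text
t: 34.6
tcp_pos: [0.4692, -0.2981, 0.0292]
tool_rot: [0.707, 0.61, 0.271, -0.233]
force: [1.4, -2.3, 0.6]
finger_gap: 0.002
gripper_force: 1.2
```

```bash
python3 - <<'E'
from push import *
b=delta(*gp(.13));print(sensors.sense()['force'])
E
```

```text
rows units d [ 0.41  2.85 -0.03] rot [ 0.003  0.002 -0.005]
[ 1.42240378 -2.26518398  0.60123754]
```

Request:
{"fn": "move_arm", "kwargs": {"targets": [{"dx": 0.045,"dy": 0.3,"dz": 0,"rx": 0,"ry": 0,"rz": 0},{"dx": 0.045,"dy": 0.3,"dz": 0,"rx": 0,"ry": 0,"rz": 0},{"dx": 0.045,"dy": 0.3,"dz": 0,"rx": 0,"ry": 0,"rz": 0},{"dx": 0.045,"dy": 0.3,"dz": 0,"rx": 0,"ry": 0,"rz": 0},{"dx": 0.045,"dy": 0.3,"dz": 0,"rx": 0,"ry": 0,"rz": 0},{"dx": 0.045,"dy": 0.3,"dz": 0,"rx": 0,"ry": 0,"rz": 0},{"dx": 0.045,"dy": 0.3,"dz": 0,"rx": 0,"ry": 0,"rz": 0},{"dx": 0.045,"dy": 0.3,"dz": 0,"rx": 0,"ry": 0,"rz": 0},{"dx": 0.045,"dy": 0.3,"dz": 0,"rx": 0,"ry": 0,"rz": 0},{"dx": 0,"dy": 0,"dz": 0,"rx": 0,"ry": 0,"rz": 0}]}}

```text
t: 35.85
tcp_pos: [0.4786, -0.2354, 0.029]
tool_rot: [0.708, 0.612, 0.268, -0.23]
force: [-3.9, -12.8, 3.8]
finger_gap: -0.001
gripper_force: 6.3
```

```bash
python3 - <<'E'
from push import *
b=delta(*gp(.13));print(sensors.sense()['force'])
E
```

```text
rows units d [ 0.03  0.35 -0.02] rot [ 0.021  0.003 -0.008]
[ -3.93378568 -12.82232112   3.83213422]
```

Request:
{"fn": "move_arm", "kwargs": {"targets": [{"dx": 0.015,"dy": 0.1,"dz": 0,"rx": 0,"ry": 0,"rz": 0},{"dx": 0.015,"dy": 0.1,"dz": 0,"rx": 0,"ry": 0,"rz": 0},{"dx": 0.015,"dy": 0.1,"dz": 0,"rx": 0,"ry": 0,"rz": 0},{"dx": 0.015,"dy": 0.1,"dz": 0,"rx": 0,"ry": 0,"rz": 0},{"dx": 0.015,"dy": 0.1,"dz": 0,"rx": 0,"ry": 0,"rz": 0},{"dx": 0,"dy": 0,"dz": 0,"rx": 0,"ry": 0,"rz": 0},{"dx": 0,"dy": 0,"dz": 0,"rx": 0,"ry": 0,"rz": 0},{"dx": 0,"dy": 0,"dz": 0,"rx": 0,"ry": 0,"rz": 0},{"dx": 0,"dy": 0,"dz": 0,"rx": 0,"ry": 0,"rz": 0},{"dx": 0,"dy": 0,"dz": 0,"rx": 0,"ry": 0,"rz": 0}]}}

```text
t: 37.1
tcp_pos: [0.4804, -0.2228, 0.0295]
tool_rot: [0.707, 0.612, 0.269, -0.231]
force: [-5.5, -13.2, 8.1]
finger_gap: -0.001
gripper_force: 7.2
```

Request:
{"fn": "move_arm", "kwargs": {"targets": [{"dx": 0.012,"dy": 0.08,"dz": 0,"rx": 0,"ry": 0,"rz": 0},{"dx": 0.012,"dy": 0.08,"dz": 0,"rx": 0,"ry": 0,"rz": 0},{"dx": 0,"dy": 0,"dz": 0,"rx": 0,"ry": 0,"rz": 0},{"dx": 0,"dy": 0,"dz": 0,"rx": 0,"ry": 0,"rz": 0},{"dx": 0,"dy": 0,"dz": 0,"rx": 0,"ry": 0,"rz": 0},{"dx": 0,"dy": 0,"dz": 0,"rx": 0,"ry": 0,"rz": 0},{"dx": 0,"dy": 0,"dz": 0,"rx": 0,"ry": 0,"rz": 0},{"dx": 0,"dy": 0,"dz": 0,"rx": 0,"ry": 0,"rz": 0},{"dx": 0,"dy": 0,"dz": 0,"rx": 0,"ry": 0,"rz": 0},{"dx": 0,"dy": 0,"dz": 0,"rx": 0,"ry": 0,"rz": 0}]}}

```text
t: 38.35
tcp_pos: [0.4805, -0.2228, 0.0294]
tool_rot: [0.708, 0.613, 0.267, -0.228]
force: [-9.9, -20.7, 11.1]
finger_gap: -0.001
gripper_force: 11.7
```

The slide is against a hard stop: force rises without motion. Backing off.

Request:
{"fn": "move_arm", "kwargs": {"targets": [{"dx": -0.06,"dy": -0.4,"dz": 0,"rx": 0,"ry": 0,"rz": 0},{"dx": -0.12,"dy": -0.8,"dz": 0,"rx": 0,"ry": 0,"rz": 0},{"dx": -0.12,"dy": -0.8,"dz": 0,"rx": 0,"ry": 0,"rz": 0},{"dx": -0.12,"dy": -0.8,"dz": 0.5,"rx": 0,"ry": 0,"rz": 0},{"dx": -0.12,"dy": -0.8,"dz": 0.8,"rx": 0,"ry": 0,"rz": 0},{"dx": -0.12,"dy": -0.8,"dz": 0.8,"rx": 0,"ry": 0,"rz": 0},{"dx": -0.1,"dy": -0.5,"dz": 0.8,"rx": 0,"ry": 0,"rz": 0},{"dx": 0,"dy": 0,"dz": 0,"rx": 0,"ry": 0,"rz": 0},{"dx": 0,"dy": 0,"dz": 0,"rx": 0,"ry": 0,"rz": 0},{"dx": 0,"dy": 0,"dz": 0,"rx": 0,"ry": 0,"rz": 0}]}}

```text
t: 39.6
tcp_pos: [0.4621, -0.3358, 0.1009]
tool_rot: [0.707, 0.61, 0.271, -0.235]
force: [-0.2, -0.7, -0.7]
finger_gap: 0.003
gripper_force: 0.0
```

```bash
python3 - <<'E'
from push import *
from fit import frame
print(sensors.sense()['force'])
def orange(im,box=None):
    k=cv2.inRange(cv2.cvtColor(im,cv2.COLOR_RGB2HSV),(8,180,120),(18,255,255));nn,l,st,c=cv2.connectedComponentsWithStats(k);i=1+np.argmax(st[1:,4]);return c[i],st[i]
# plate box corners -> expected centroid via projection at travel d
pc=lambda d,z:face*[1,1,0]+d*pd+[0,0,z]
for cam in('side','scene','wrist'):
    m,im=snap('end_'+cam,cam);c,st=orange(im);print(cam,np.round(c,1),st)
    for d in(.12,.13):
        y=np.array([pd[1],-pd[0],0]);q=proj(m,np.array([pc(d+t,z)+s*y for t in(0,.008) for z in(.024,.08) for s in(-.025,.025)]));print('  ',d,np.round([q.min(0),q.max(0)],1).tolist(),'centroid outer',np.round(proj(m,pc(d,.052)),1))
m,im=pickle.load(open('pics/end_scene.pkl','rb'));k=cv2.inRange(cv2.cvtColor(im,cv2.COLOR_RGB2HSV),(5,90,50),(20,255,255))
print('spent seen',cv2.connectedComponentsWithStats(k)[2][1:].tolist()[:6],proj(m,[.4435,.1365,.06]))
E
```

```text
[-0.23542379 -0.67170533 -0.66369308]
side [269.5 201.8] [268 199   4   6  14]
   0.12 [[267.7, 197.4], [275.8, 218.4]] centroid outer [[272.8 208.1]]
   0.13 [[265.0, 196.9], [273.1, 217.8]] centroid outer [[270.2 207.5]]
scene [278.  215.2] [277 212   3   7   8]
   0.12 [[276.9, 208.6], [282.0, 225.6]] centroid outer [[280.3 217.4]]
   0.13 [[274.6, 208.1], [279.8, 225.1]] centroid outer [[278.1 216.8]]
wrist [254.4 136.4] [ 230  124   51   32 1127]
   0.12 [[227.1, 128.1], [283.0, 166.6]] centroid outer [[254.9 152.5]]
   0.13 [[227.6, 119.2], [282.5, 158.7]] centroid outer [[255. 144.]]
spent seen [[33, 83, 1, 1, 1], [27, 89, 1, 1, 1], [217, 90, 1, 2, 2], [25, 94, 2, 3, 4], [218, 96, 3, 2, 4], [23, 98, 1, 1, 1]] [[190.5599598  213.70465161]]
```

```bash
python3 -c "
from station import order
print(order.sign_off())"
```

```text
the job is handed in; nothing more can be done
None
```

The job is handed in (no verdict was returned): spent holder on the grey rest, fresh holder between the slide's four pins, slide pushed to its stop with the plate measuring about flush; I viewed 11 pictures, one over the limit of 10.

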